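# Load the slide carrier under the reader bridge and start the scan

## Robot

A 7-joint arm with a two-finger parallel gripper is mounted at the origin on the work surface. World frame = base frame: x ahead of the robot, y to its left, z up, the work surface at z = 0. Lengths are in mm, angles in rad, forces in N, time in s.
With the tool pointing down it reaches from about 425 to 925 mm from the base axis. Payload 6.8 kg.
Tool frame: the origin (TCP) lies midway between the tips of the shut fingers; the grasp point (between the pads) lies 19 mm behind it; z points along the fingers, y is the line along which they close (so a half turn about z gives the same grasp; the last joint's range is limited). The gripper opens to 88 mm and grips with 3 to 60 N. Pads are 20 mm wide; open, the fingers measure 115 mm over their backs; the gripper's body (75 mm by 178 mm) begins 61 mm behind the grasp point.
Start: joints at [1.177, 0.477, 0.022, 1.555, -0.011, 1.109, -0.083], TCP at [190.309, -647.635, 199.964] pointing down, gripper open.
Joint ranges: [-2.96, 2.96], [-0.34, 2.1], [-1.41, 1.46], [0.24, 2.44], [-1.37, 4.51], [0.17, 1.92], [-2.96, 2.96]. Speed limits (rad/s): [2.39, 2.39, 3.14, 3.14, 3.14, 3.14, 3.14].

## Interface

Orientations are given as a unit quaternion [x, y, z, w].
In Python, from plant import sense, get_image, camera_info, order gives the robot as it stands. The module is installed in compiled form; this text tells all that it offers.
- The arm moves only by the tool arm_command, never from a script. Its argument "commands" is a list of rows, each an object of numbers: "dx", "dy", "dz": the shift along the world's x, y, z in units of 40 mm (1.0 is 40 mm); "ax", "ay", "az": the turn, a rotation vector about the world's x, y, z in units of 5 degrees (1.0 is 5 degrees); "claw": the closure, from -1 (fully open) to 1 (shut). A call has 1 to 10 rows; each row shifts and turns the commanded pose from where the row before left it; what a row does not reach is not made up. A row lasts 1/12 s, in which the tool goes at most 41.7 mm and 7.16 degrees, less where a joint would pass 70% of its speed; a pose out of reach is approached as far as the arm can. A call is refused whole if a number of a shift passes 1 or a number of a turn 1, either way. A call with a gripper value outside its range is refused whole. The fingers move at their own pace and stop on an object; "grip_force" is the grip in N (left out, the last holds). Time passes only in rows, so rows that do not move let the fingers close. It gives the time, the measured TCP pose, the force, the opening and the grip force at its end, in the units of the state.
- sense(): the state, without advancing time (a new reading comes with each control period).
- get_image(name): name is "side" or "top"; returns (picture, depth): 384x512x3 uint8, blue, green, red; 384x512 float32, mm along the optical axis (not along the pixel's ray), 0 where there is no reading.
- camera_info(name): a dict with "camera_matrix" (3x3 intrinsics, pixels), "R" (3x3) and "t" (3): a world point X has camera coordinates R X + t. Camera axes: x right, y down, z forward; pixel columns grow to the right and rows downward; lengths in mm; the calibration is good to about 2 mm. A picture is of the moment at which its call begins. camera_info takes no time and is no camera call.
- order.sign_off(): hands the job in; it is judged then, once.
The state is a dict: "t": time; "joint_positions": joint angles; "qd": joint speeds; "effort": joint torques, N m; "eef_pos": TCP position; "tcp_rot": TCP orientation; "force": force on the tool from outside, world axes, zero at the start; "ft_torque": the same for the moment, N m; "opening": finger opening in mm; "grasp_force": force on a finger pad.
Only numpy, scipy, OpenCV 4.12 (cv2) and the standard library are available. Lean on these libraries where they do the work, as an engineer would, in place of code of your own. Each camera call takes 0.05 s, during which the arm holds its last target. There are 200 camera calls.

## Task

Push the flat dark metal slide carrier along the bench with the fingertips, raised lip last, under the low bridge of the slide reader until its front edge is fully home and flush against the stop at the back of the bridge. Keep it flat on the bench all the way: never lift or tip it. Then press the reader's start button fully down, let it come back up, and leave the carrier home and the jar, slide rack and vial block undisturbed.

Things in the scene. Friction and masses are not known exactly. Their poses are not given: they have to be found in the camera images.
- carrier: loose dark grey metal slide carrier flat on the bench, 0.2 to 0.4 kg: plate 130 (x) x 90 (y) x 11 mm thick, two glass slides across its top, a raised lip at its rear end. Origin: centre of its underside; x points to its front edge (x = +65), which goes in first; y left, z up. It starts off the reader's centre line and at an angle to it.
- lip_mid (a point): middle of the carrier's rear face, 12 mm above the bench: the rear of the raised lip, which is 60 mm wide (y), 12 mm thick (x), its top 24 mm above the bench, and flush with the plate's rear edge
- reader: fixed slide reader, a low white bridge (mm). Origin: on the bench, mid-under the bridge; x = the way the carrier is pushed in, y left. Beam x -35 to 35, y -75 to 75, underside 16, top 36 high: the carrier's plate fits under it, lip and fingertips do not. On the beam a round optical head, 44 diameter, at (0, 22), top at 64; the start button at (0, -45).
- mouth_mid (a point): middle of the passage's mouth, at the beam's near edge (reader x = -35). The passage (mm) is 98 wide, between grey side guides 16 high and 26 thick, x -35 to 57; before it, lead-in vanes 14 high splay out to about 130 wide at reader x = -62
- stop_mid (a point): middle of the face of the dark stop bar at the back of the passage (reader x = 45 mm), 14 mm high. With the carrier home its front edge lies on this face: carrier origin at reader x = -20 mm, rear edge sticking out at reader x = -85 mm, axes parallel
- start_top (a point): centre of the top of the start button, a round grey spring button, 24 mm diameter, on the bridge; moves down as it is pressed
- start (a joint): travel of the start button in m: 0 up, 0.006 fully down (spring, about 4 N when fully down), pressed straight down
- jar: lidded amber glass specimen jar, diameter 48, height 62, standing (mm); loose bystander, to be left alone. Origin: centre of its underside, z up
- slide_rack: orange slide rack 60 x 45 x 36 (mm); loose bystander, to be left alone. Origin: centre of its underside, z up
- vial_block: white block 70 x 50 x 22 with three capped vials, 50 high overall (mm); loose bystander, to be left alone. Origin: centre of its underside, z up
Mind the look-alikes: they are no part of the job. Several things look just like the carrier: the one meant starts nearest to the robot's base.

How it is judged (in metres and radians):
On the way, in this order (a step that is already met when the one before it is completed fails the run):
1. the carrier is home: under the bridge, flush against the stop (x of carrier in the frame of reader above -0.024 m and y of carrier in the frame of reader between -0.006 and 0.006 m and angle between the x axis of carrier and the x axis of reader, either way round below 0.06 rad), for 0.2 s.
2. the start button is pressed down (value of joint start above 0.0045 m), for 0.05 s.
At the end, for the whole second after the job is handed in: The carrier lies flat on the bench at rest, front edge within 4 mm of the stop, within 6 mm of the passage's centre line and 3.4 degrees of its direction; the start button has been pressed after that (4.5 mm or more) and is back up (all of step 1 and height (world z) of carrier below 0.003 m and angle between carrier's own z axis and vertical below 0.03 rad and linear speed of carrier below 0.01 m/s and value of joint start below 0.0015 m); the robot touches nothing.
It fails at once if the carrier is lifted off the bench (6 mm) (height (world z) of carrier above 0.006 m).
It fails at once if the carrier is tipped (more than 6 degrees) (angle between carrier's own z axis and vertical above 0.105 rad).
It fails at once if the start button is pressed before the carrier is home (value of joint start above 0.003 m and not (x of carrier in the frame of reader above -0.03 m and y of carrier in the frame of reader between -0.009 and 0.009 m and angle between the x axis of carrier and the x axis of reader, either way round below 0.1 rad)).
It fails at once if the jar, slide rack or vial block is moved (20 mm) or tipped (distance of any of jar, slide_rack, vial_block from where it was at the start of the episode above 0.02 m or angle between any of jar, slide_rack, vial_block's own z axis and vertical above 0.25 rad).
It also fails if it takes over 72 s, if anything falls off the work surface, if the arm or the gripper's body presses on something with over 40 N, if the wrist force passes 120 N, or if a joint passes its speed limit or range.

## Working session

There is one attempt and no reset: what is moved stays moved. The work goes in short steps, Python scripts to look and compute and a tool call to move; the robot and the scene stay as the last step left them, time stands still between calls to the robot, and variables do not carry over. Pictures are saved under pics/ and viewed, at most 10 in all, crops included, and the job is handed in when it is done.

Besides the shell and the picture viewer there is one more tool, called by a JSON object that holds its "fn" and its "kwargs", one argument or row to a line. arm_command: Moves the arm, as the interface text tells. Its arguments: {"type":"object","properties":{"commands":{"type":"array"},"grip_force":{"type":"number"}},"required":["commands"]}

```bash
mkdir -p pics
cat > h.py <<'E'
import numpy as np, cv2
from plant import sense, get_image, camera_info, order
def world(name,u,v,d):
    c=camera_info(name);K=np.array(c["camera_matrix"]);R=np.array(c["R"]);t=np.array(c["t"])
    return R.T@(np.linalg.inv(K)@[u,v,1]*d-t)
def onz(name,u,v,z):
    c=camera_info(name);K=np.array(c["camera_matrix"]);R=np.array(c["R"]);t=np.array(c["t"])
    o=-R.T@t; r=R.T@np.linalg.inv(K)@[u,v,1]
    return o+r*(z-o[2])/r[2]
def pix(name,X):
    c=camera_info(name);p=np.array(c["camera_matrix"])@(np.array(c["R"])@X+np.array(c["t"]));return p[:2]/p[2]
E
python3 - <<'E'
from h import *
for n in("top","side"):
    p,d=get_image(n);cv2.imwrite(f"pics/{n}0.png",p);np.save(f"{n}0.npy",d)
    c=camera_info(n);print(n,-np.array(c["R"]).T@np.array(c["t"]),c["camera_matrix"])
s=sense();print(s["t"],s["eef_pos"],s["tcp_rot"],s["opening"])
E
```

```text
top [ 531.31060975  -51.03302384 1007.78094792] [[367.66924992   0.         255.81071306]
 [  0.         367.66924992 189.08537715]
 [  0.           0.           1.        ]]
side [-28.53285673 611.63790894 665.28013789] [[458.63962047   0.         260.81231719]
 [  0.         458.63962047 194.33023906]
 [  0.           0.           1.        ]]
0.1 [ 190.12857921 -647.08392841  199.11146635] [ 9.89807596e-01  1.42408893e-01 -1.71990982e-04 -7.74600704e-04] 87.73915038617469
```

View pics/top0.png

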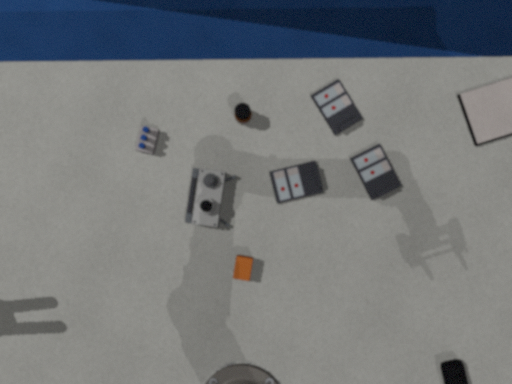

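View pics/side0.png

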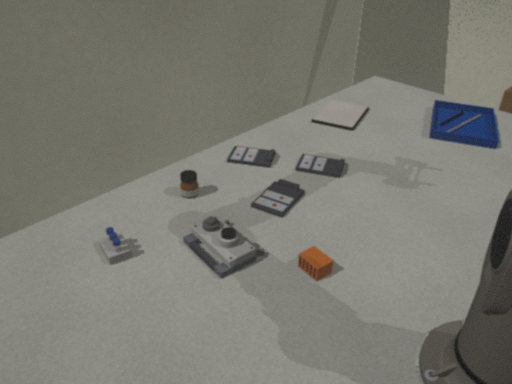

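Top picture: there are three carrier look-alikes at pixels (297,182), (376,171) and (337,106), and the robot base is near (243,380). The one at (297,182) is nearest to the base and lies in front of the reader's mouth (reader at about (210,197)), so it fits. I'll confirm that in a crop.

Run:
```python
from h import *
p=cv2.imread("pics/top0.png")
cv2.imwrite("pics/crop.png",cv2.resize(p[145:245,180:340],None,fx=5,fy=5,interpolation=cv2.INTER_CUBIC))
p=cv2.imread("pics/side0.png")
cv2.imwrite("pics/crops.png",cv2.resize(p[170:280,175:325],None,fx=5,fy=5,interpolation=cv2.INTER_CUBIC))
for u,v in((297,182),(376,171),(337,106)):
    w=onz("top",u,v,11);print(w,np.hypot(*w[:2]))
```

```text
[ 601.68642549 -154.02895851   11.        ] 621.0889426509435
[ 629.89073033 -368.565952     11.        ] 729.7966793142804
[ 809.63813885 -266.31930134   11.        ] 852.3144291538923
```

View pics/crop.png

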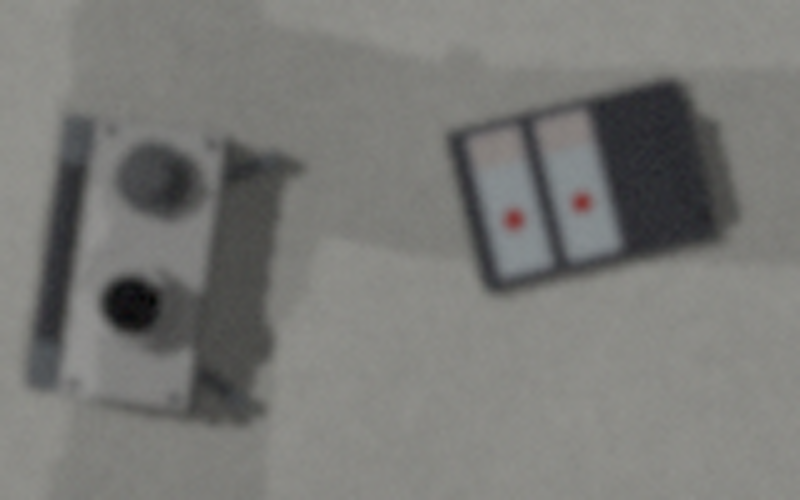

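View pics/crops.png

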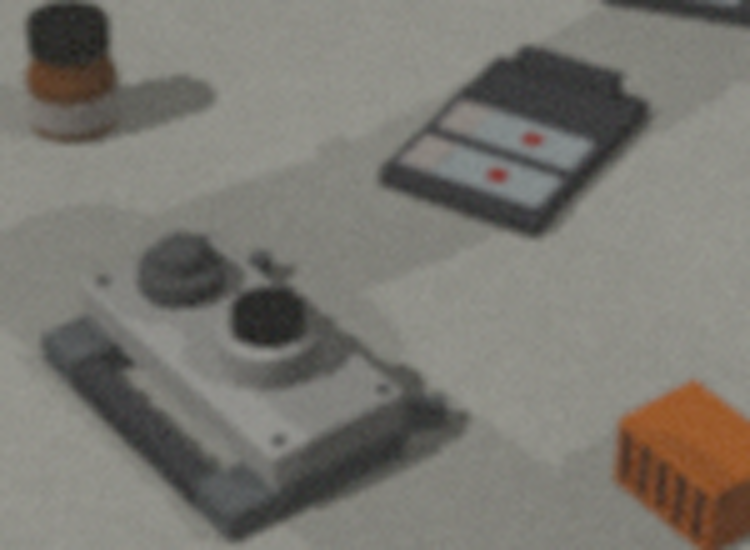

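The crop confirms that the carrier at (297,182) has its lip on the right (away from the reader) and two slides towards the reader. Crop corners are (448,133), (492,293), (722,242), (685,82). The beam's top corners are (92,118), (225,137), (192,412), (62,390), with the button near (165,178).

```bash
cat > fit.py <<'E'
from h import *
from scipy.optimize import least_squares
def T(p,L): 
    c,s=np.cos(p[2]),np.sin(p[2]); return np.array([p[0]+c*L[0]-s*L[1],p[1]+s*L[0]+c*L[1],L[2]])
def fit(obs,p0):
    f=lambda p:np.concatenate([pix(n,T(p,L))-uv for n,L,uv in obs])
    r=least_squares(f,p0); return r.x,np.abs(r.fun).max(),f(r.x).reshape(-1,2).round(1).tolist()
def cr(x,y,o,k=5): return np.array([(x+.5)/k-.5+o[0],(y+.5)/k-.5+o[1]])
E
python3 - <<'E'
from fit import *
o=(180,145)
C=[("top",(a,b,11),cr(u,v,o)) for a,b,u,v in((65,-45,448,133),(65,45,492,293),(-65,45,722,242),(-65,-45,685,82))]
p,e,r=fit(C,[600,-154,1.4]);print("carrier",p,e,r)
print("side crop pix of corners",[((pix("side",T(p,(a,b,11)))-[175,170])*5).round() for a,b in((65,-45),(65,45),(-65,45),(-65,-45))])
B=[("top",(a,b,36),cr(u,v,o)) for a,b,u,v in((35,-75,92,118),(-35,-75,225,137),(-35,75,192,412),(35,75,62,390))]
B+=[("top",(0,22,64),cr(132,303,o))]
q,e,r=fit(B,[560,80,1.4]);print("reader",q,e,r)
for nm,L in dict(stop=(45,0,14),btn=(0,-45,45),head=(0,22,64),g1=(57,-75,16),g2=(57,75,16)).items():
    print(nm,T(q,L),"top",(pix("top",T(q,L))-[180,145])*5,"side",(pix("side",T(q,L))-[175,170])*5)
R=np.array([[np.cos(q[2]),np.sin(q[2])],[-np.sin(q[2]),np.cos(q[2])]])
print("carrier in reader",R@(p-q)[:2],p[2]-q[2])
d=np.load("top0.npy")
for u,v in((213,180),(212,181),(206,205),(206,215),(217,215),(265,220),(318,185),(320,178)): print(u,v,world("top",u,v,d[v,u]).round(1))
E
```

```text
carrier [ 601.52382564 -153.87841346    1.78698984] 0.6929385823131611 [[0.7, 0.1], [-0.7, 0.3], [0.1, -0.1], [-0.1, -0.3]]
side crop pix of corners [array([381., 160.]), array([537., 215.]), array([654.,  94.]), array([505.,  46.])]
reader [561.29116972  83.78637355   1.44751206] 1.3717871133485176 [[0.6, -0.5], [0.2, -1.3], [-0.1, 0.1], [-0.4, 1.4], [-0.3, 0.3]]
stop [566.8249191  128.44482872  14.        ] top [ 64.48014962 252.96606071] side [152.34351385 407.66063624]
btn [605.94962489  78.25262418  45.        ] top [149.28644488 175.82672161] side [175.82094959 262.16674365]
head [539.4581472   86.49176214  64.        ] top [128.40416005 302.26089272] side [264.30503874 300.69666797]
g1 [642.73134421 131.13083448  16.        ] top [ 59.0971768  113.09683255] side [ 35.48952557 329.83336807]
g2 [493.86982699 149.57666572  16.        ] top [ 24.42889975 388.51361758] side [231.68370556 509.91458463]
carrier in reader [-230.91344003  -69.15345837] 0.33947778653866245
213 180 [605.4  68.5  56.8]
212 181 [602.7  71.   57.7]
206 205 [540.6  85.8  63.3]
206 215 [514.5  89.9  35.1]
217 215 [514.3  60.5  37.1]
265 220 [499.  -66.5  -2.1]
318 185 [ 592.2 -208.5   25.5]
320 178 [ 6.130e+02 -2.184e+02 -3.000e-01]
```

Run:
```python
from fit import *
d=np.load("top0.npy")
P=np.array([world("top",u,v,d[v,u]) for v in range(150,240) for u in range(180,335)])
def sel(lo,hi,x0,x1,y0,y1): 
    m=(P[:,2]>lo)&(P[:,2]<hi)&(P[:,0]>x0)&(P[:,0]<x1)&(P[:,1]>y0)&(P[:,1]<y1);return P[m]
q=sel(33,80,450,680,20,160);r=cv2.minAreaRect(q[:,:2].astype(np.float32));print("beam",len(q),r)
c=sel(7,40,520,680,-240,-60);r=cv2.minAreaRect(c[:,:2].astype(np.float32));print("car",len(c),r,c.mean(0))
l=sel(19,30,520,680,-240,-60);print("lip",len(l),l.mean(0),cv2.minAreaRect(l[:,:2].astype(np.float32)))
for lo in(42,50,54): b=sel(lo,80,580,660,20,160);print("btn>",lo,len(b),b.mean(0),b.min(0),b.max(0))
h=sel(58,80,500,570,20,160);print("head",len(h),h.mean(0))
```

```text
Traceback (most recent call last):
  File "h.py", line 4, in world
    c=camera_info(name);K=np.array(c["camera_matrix"]);R=np.array(c["R"]);t=np.array(c["t"])
ValueError: time passes only in moves, steps and waits
```

```bash
sed -i 's/^from plant.*/from plant import sense, get_image, order\nimport plant, functools\ncamera_info=functools.lru_cache(None)(plant.camera_info)/' h.py
python3 - <<'E'
from fit import *
d=np.load("top0.npy")
P=np.array([world("top",u,v,d[v,u]) for v in range(150,240) for u in range(180,335)])
def sel(lo,hi,x0,x1,y0,y1): 
    m=(P[:,2]>lo)&(P[:,2]<hi)&(P[:,0]>x0)&(P[:,0]<x1)&(P[:,1]>y0)&(P[:,1]<y1);return P[m]
q=sel(33,80,450,680,20,160);r=cv2.minAreaRect(q[:,:2].astype(np.float32));print("beam",len(q),r)
c=sel(7,40,520,680,-240,-60);r=cv2.minAreaRect(c[:,:2].astype(np.float32));print("car",len(c),r,c.mean(0))
l=sel(19,30,520,680,-240,-60);print("lip",len(l),l.mean(0),cv2.minAreaRect(l[:,:2].astype(np.float32)))
for lo in(42,50,54): b=sel(lo,80,580,660,20,160);print("btn>",lo,len(b),b.mean(0),b.min(0),b.max(0))
h=sel(58,80,500,570,20,160);print("head",len(h),h.mean(0))
print(sense()["t"])
E
```

```text
beam 1355 ((560.1297607421875, 84.50013732910156), (69.60408020019531, 149.27333068847656), 81.93267822265625)
car 1557 ((602.6110229492188, -149.80825805664062), (89.26863861083984, 130.2274169921875), 13.595087051391602) [ 602.61446966 -150.3320081    11.65201605]
lip 102 [ 615.82932054 -206.76403209   22.56379743] ((616.2513427734375, -206.77920532226562), (59.290313720703125, 12.48205852508545), 12.309773445129395)
btn> 42 176 [604.08398869  77.53033931  50.6590923 ] [585.11083647  59.15553824  43.76040719] [622.25191102  96.1611699   62.26674141]
btn> 50 71 [604.2709191   78.20334076  56.25645969] [590.22161688  66.34094881  50.17262593] [616.27911875  92.83277227  62.26674141]
btn> 54 60 [604.94126208  77.91657312  57.0015002 ] [595.00183837  68.49948449  54.12156924] [615.85073818  89.1670334   62.26674141]
head 118 [538.67891796  87.79519786  63.33390565]
0.1
```

{"fn": "arm_command", "kwargs": {
  "commands": [
    {"dx": 0.6, "dy": 0.57, "az": 0.95, "claw": -0.14},
    {"dx": 0.6, "dy": 0.57, "az": 0.95, "claw": -0.14},
    {"dx": 0.6, "dy": 0.57, "az": 0.95, "claw": -0.14},
    {"dx": 0.6, "dy": 0.57, "az": 0.95, "claw": -0.14},
    {"dx": 0.6, "dy": 0.57, "az": 0.95, "claw": -0.14},
    {"dx": 0.6, "dy": 0.57, "az": 0.95, "claw": -0.14},
    {"dx": 0.6, "dy": 0.57, "az": 0.95, "claw": -0.14},
    {"dx": 0.6, "dy": 0.57, "az": 0.95, "claw": -0.14},
    {"dx": 0.6, "dy": 0.57, "az": 0.95, "claw": -0.14}
  ]
}}

```text
invalid input at $.commands[0]: expected keys dx, dy, dz, ax, ay, az, claw
```

{"fn": "arm_command", "kwargs": {
  "commands": [
    {"dx": 0.6, "dy": 0.55, "az": 0.95, "claw": -0.14},
    {"dx": 0.6, "dy": 0.55, "az": 0.95, "claw": -0.14},
    {"dx": 0.6, "dy": 0.55, "az": 0.95, "claw": -0.14},
    {"dx": 0.6, "dy": 0.55, "az": 0.95, "claw": -0.14},
    {"dx": 0.6, "dy": 0.55, "az": 0.95, "claw": -0.14},
    {"dx": 0.6, "dy": 0.55, "az": 0.95, "claw": -0.14},
    {"dx": 0.6, "dy": 0.55, "az": 0.95, "claw": -0.14},
    {"dx": 0.6, "dy": 0.55, "az": 0.95, "claw": -0.14},
    {"claw": -0.14},
    {"claw": -0.14}
  ]
}}

```text
invalid input at $.commands[0]: expected keys dx, dy, dz, ax, ay, az, claw
```

{"fn": "arm_command", "kwargs": {
  "commands": [
    {"dx": 0.6, "dy": 0.57, "dz": 0, "ax": 0, "ay": 0, "az": 0.95, "claw": -0.14},
    {"dx": 0.6, "dy": 0.57, "dz": 0, "ax": 0, "ay": 0, "az": 0.95, "claw": -0.14},
    {"dx": 0.6, "dy": 0.57, "dz": 0, "ax": 0, "ay": 0, "az": 0.95, "claw": -0.14},
    {"dx": 0.6, "dy": 0.57, "dz": 0, "ax": 0, "ay": 0, "az": 0.95, "claw": -0.14},
    {"dx": 0.6, "dy": 0.57, "dz": 0, "ax": 0, "ay": 0, "az": 0.95, "claw": -0.14},
    {"dx": 0.6, "dy": 0.57, "dz": 0, "ax": 0, "ay": 0, "az": 0.95, "claw": -0.14},
    {"dx": 0.6, "dy": 0.57, "dz": 0, "ax": 0, "ay": 0, "az": 0.95, "claw": -0.14},
    {"dx": 0.6, "dy": 0.57, "dz": 0, "ax": 0, "ay": 0, "az": 0.95, "claw": -0.14},
    {"dx": 0.6, "dy": 0.57, "dz": 0, "ax": 0, "ay": 0, "az": 0.95, "claw": -0.14}
  ]
}}

```text
t: 0.85
eef_pos: [407.0, -441.0, 199.7]
tcp_rot: [0.869, 0.495, -0.0, -0.0]
force: [0.2, -0.4, -1.1]
opening: 50.0
grasp_force: 0.0
```

{"fn": "arm_command", "kwargs": {
  "commands": [
    {"dx": 0.6, "dy": 0.55, "dz": 0, "ax": 0, "ay": 0, "az": 0.95, "claw": -0.14},
    {"dx": 0.6, "dy": 0.55, "dz": 0, "ax": 0, "ay": 0, "az": 0.95, "claw": -0.14},
    {"dx": 0.6, "dy": 0.55, "dz": 0, "ax": 0, "ay": 0, "az": 0.95, "claw": -0.14},
    {"dx": 0.6, "dy": 0.55, "dz": 0, "ax": 0, "ay": 0, "az": 0.95, "claw": -0.14},
    {"dx": 0.6, "dy": 0.55, "dz": 0, "ax": 0, "ay": 0, "az": 0.95, "claw": -0.14},
    {"dx": 0.6, "dy": 0.55, "dz": 0, "ax": 0, "ay": 0, "az": 0.95, "claw": -0.14},
    {"dx": 0.6, "dy": 0.55, "dz": 0, "ax": 0, "ay": 0, "az": 0.95, "claw": -0.14},
    {"dx": 0.6, "dy": 0.55, "dz": 0, "ax": 0, "ay": 0, "az": 0.95, "claw": -0.14},
    {"dx": 0, "dy": 0, "dz": 0, "ax": 0, "ay": 0, "az": 0, "claw": -0.14},
    {"dx": 0, "dy": 0, "dz": 0, "ax": 0, "ay": 0, "az": 0, "claw": -0.14}
  ]
}}

```text
t: 1.68
eef_pos: [599.4, -263.8, 199.3]
tcp_rot: [0.66, 0.751, 0.0, -0.001]
force: [-0.8, 0.4, 0.3]
opening: 50.1
grasp_force: 0.0
```

{"fn": "arm_command", "kwargs": {
  "commands": [
    {"dx": 0.3, "dy": 0.2, "dz": -0.2, "ax": 0, "ay": 0, "az": 0.5, "claw": -0.14},
    {"dx": 0.3, "dy": 0.2, "dz": -0.5, "ax": 0, "ay": 0, "az": 0.5, "claw": -0.14},
    {"dx": 0, "dy": 0, "dz": -0.8, "ax": 0, "ay": 0, "az": 0, "claw": -0.14},
    {"dx": 0, "dy": 0, "dz": -0.8, "ax": 0, "ay": 0, "az": 0, "claw": -0.14},
    {"dx": 0, "dy": 0, "dz": -0.8, "ax": 0, "ay": 0, "az": 0, "claw": -0.14},
    {"dx": 0, "dy": 0, "dz": -0.8, "ax": 0, "ay": 0, "az": 0, "claw": -0.14},
    {"dx": 0, "dy": 0, "dz": -0.4, "ax": 0, "ay": 0, "az": 0, "claw": -0.14},
    {"dx": 0, "dy": 0, "dz": -0.2, "ax": 0, "ay": 0, "az": 0, "claw": -0.14},
    {"dx": 0, "dy": 0, "dz": -0.2, "ax": 0, "ay": 0, "az": 0, "claw": -0.14},
    {"dx": 0, "dy": 0, "dz": 0, "ax": 0, "ay": 0, "az": 0, "claw": -0.14}
  ]
}}

```text
t: 2.52
eef_pos: [621.6, -250.8, 10.8]
tcp_rot: [0.629, 0.778, -0.0, -0.001]
force: [-0.9, -0.4, 0.5]
opening: 49.7
grasp_force: 0.0
```

{"fn": "arm_command", "kwargs": {
  "commands": [
    {"dx": 0, "dy": 0, "dz": 0.6, "ax": 0, "ay": 0, "az": 0, "claw": -0.14},
    {"dx": 0.1, "dy": 0, "dz": 0.7, "ax": 0, "ay": 0, "az": -1, "claw": -1},
    {"dx": 0.1, "dy": 0, "dz": 0.7, "ax": 0, "ay": 0, "az": -1, "claw": -1},
    {"dx": 0.1, "dy": 0, "dz": 0.5, "ax": 0, "ay": 0, "az": -1, "claw": -1},
    {"dx": 0.1, "dy": 0.2, "dz": 0, "ax": 0, "ay": 0, "az": -1, "claw": -1},
    {"dx": 0.1, "dy": 0.2, "dz": 0, "ax": 0, "ay": 0, "az": -1, "claw": -1},
    {"dx": 0.1, "dy": 0.2, "dz": 0, "ax": 0, "ay": 0, "az": -1, "claw": -1},
    {"dx": 0.1, "dy": 0.2, "dz": 0, "ax": 0, "ay": 0, "az": -1, "claw": -1},
    {"dx": 0.1, "dy": 0.2, "dz": 0, "ax": 0, "ay": 0, "az": -1, "claw": -1},
    {"dx": 0.1, "dy": 0.2, "dz": 0, "ax": 0, "ay": 0, "az": -1, "claw": -1}
  ]
}}

```text
t: 3.35
eef_pos: [659.5, -202.3, 114.0]
tcp_rot: [0.879, 0.476, 0.001, 0.001]
force: [0.2, -0.3, -0.0]
opening: 87.8
grasp_force: 0.0
```

{"fn": "arm_command", "kwargs": {
  "commands": [
    {"dx": 0.08, "dy": 0.2, "dz": 0, "ax": 0, "ay": 0, "az": -1, "claw": -1},
    {"dx": 0.08, "dy": 0.2, "dz": 0, "ax": 0, "ay": 0, "az": -1, "claw": -1},
    {"dx": 0.08, "dy": 0.2, "dz": 0, "ax": 0, "ay": 0, "az": -1, "claw": -1},
    {"dx": 0.08, "dy": 0.2, "dz": 0, "ax": 0, "ay": 0, "az": -1, "claw": -1},
    {"dx": 0.08, "dy": 0.2, "dz": 0, "ax": 0, "ay": 0, "az": -1, "claw": -1},
    {"dx": 0.08, "dy": 0.2, "dz": 0, "ax": 0, "ay": 0, "az": -1, "claw": -1},
    {"dx": 0.08, "dy": 0.2, "dz": 0, "ax": 0, "ay": 0, "az": -1, "claw": -1},
    {"dx": 0.08, "dy": 0.2, "dz": 0, "ax": 0, "ay": 0, "az": -1, "claw": -1},
    {"dx": 0, "dy": 0, "dz": 0, "ax": 0, "ay": 0, "az": -1, "claw": -1},
    {"dx": 0, "dy": 0, "dz": 0, "ax": 0, "ay": 0, "az": 0, "claw": -1}
  ]
}}

```text
t: 4.18
eef_pos: [685.2, -137.3, 113.9]
tcp_rot: [0.994, 0.105, 0.001, 0.0]
force: [0.5, -0.1, 0.1]
opening: 87.9
grasp_force: 0.0
```

Run:
```python
from h import *
s=sense();q=s["tcp_rot"];print(s["eef_pos"],np.degrees(2*np.arctan2(q[1],q[0])),s["joint_positions"])
```

```text
[ 685.17945033 -137.33938326  113.85098749] 12.052867404169303 [ 0.14523494  0.59453812 -0.05354156  1.5668854   0.0356798   0.97816954
 -1.27941301]
```

{"fn": "arm_command", "kwargs": {
  "commands": [
    {"dx": 0, "dy": 0.1, "dz": -0.4, "ax": 0, "ay": 0, "az": 0.1, "claw": -1},
    {"dx": 0, "dy": 0, "dz": -0.7, "ax": 0, "ay": 0, "az": 0, "claw": -1},
    {"dx": 0, "dy": 0, "dz": -0.7, "ax": 0, "ay": 0, "az": 0, "claw": -1},
    {"dx": 0, "dy": 0, "dz": -0.5, "ax": 0, "ay": 0, "az": 0, "claw": -1},
    {"dx": 0, "dy": 0, "dz": -0.2, "ax": 0, "ay": 0, "az": 0, "claw": -1},
    {"dx": 0, "dy": 0, "dz": -0.1, "ax": 0, "ay": 0, "az": 0, "claw": -1},
    {"dx": 0, "dy": 0, "dz": -0.1, "ax": 0, "ay": 0, "az": 0, "claw": -1},
    {"dx": 0, "dy": 0, "dz": 0, "ax": 0, "ay": 0, "az": 0, "claw": -1}
  ]
}}

```text
t: 4.85
eef_pos: [684.6, -134.7, 4.8]
tcp_rot: [0.994, 0.11, 0.001, 0.0]
force: [-0.6, -1.2, 0.2]
opening: 87.8
grasp_force: 0.0
```

{"fn": "arm_command", "kwargs": {
  "commands": [
    {"dx": -0.12, "dy": -0.027, "dz": 0, "ax": 0, "ay": 0, "az": 0, "claw": -1},
    {"dx": -0.12, "dy": -0.027, "dz": 0, "ax": 0, "ay": 0, "az": 0, "claw": -1},
    {"dx": -0.12, "dy": -0.027, "dz": 0, "ax": 0, "ay": 0, "az": 0, "claw": -1},
    {"dx": -0.12, "dy": -0.027, "dz": 0, "ax": 0, "ay": 0, "az": 0, "claw": -1},
    {"dx": -0.12, "dy": -0.027, "dz": 0, "ax": 0, "ay": 0, "az": 0, "claw": -1},
    {"dx": -0.12, "dy": -0.027, "dz": 0, "ax": 0, "ay": 0, "az": 0, "claw": -1},
    {"dx": 0, "dy": 0, "dz": 0, "ax": 0, "ay": 0, "az": 0, "claw": -1}
  ]
}}

```text
t: 5.43
eef_pos: [653.8, -141.6, 4.0]
tcp_rot: [0.994, 0.11, -0.0, 0.0]
force: [-0.6, -0.4, -0.3]
opening: 87.8
grasp_force: 0.0
```

{"fn": "arm_command", "kwargs": {
  "commands": [
    {"dx": -0.117, "dy": -0.05, "dz": 0, "ax": 0, "ay": 0, "az": -0.28, "claw": -1},
    {"dx": -0.117, "dy": -0.05, "dz": 0, "ax": 0, "ay": 0, "az": -0.28, "claw": -1},
    {"dx": -0.117, "dy": -0.05, "dz": 0, "ax": 0, "ay": 0, "az": -0.28, "claw": -1},
    {"dx": -0.118, "dy": -0.042, "dz": 0, "ax": 0, "ay": 0, "az": -0.28, "claw": -1},
    {"dx": -0.118, "dy": -0.042, "dz": 0, "ax": 0, "ay": 0, "az": -0.28, "claw": -1},
    {"dx": -0.118, "dy": -0.042, "dz": 0, "ax": 0, "ay": 0, "az": -0.28, "claw": -1},
    {"dx": -0.12, "dy": -0.034, "dz": 0, "ax": 0, "ay": 0, "az": -0.28, "claw": -1},
    {"dx": -0.12, "dy": -0.034, "dz": 0, "ax": 0, "ay": 0, "az": -0.28, "claw": -1}
  ]
}}

```text
t: 6.1
eef_pos: [616.8, -154.8, 4.0]
tcp_rot: [1.0, 0.011, 0.0, 0.0]
force: [-1.1, -0.2, 0.4]
opening: 87.9
grasp_force: 0.0
```

Run:
```python
from h import *
p,d=get_image("top");cv2.imwrite("pics/t1.png",cv2.resize(p[120:245,180:340],None,fx=4,fy=4,interpolation=cv2.INTER_CUBIC))
s=sense();q=s["tcp_rot"];print(s["eef_pos"],np.degrees(2*np.arctan2(q[1],q[0])),s["force"])
```

```text
[ 615.70706555 -155.27871141    3.85563133] 1.1743318430932588 [-1.32871673 -0.12023411  0.24830269]
```

View pics/t1.png

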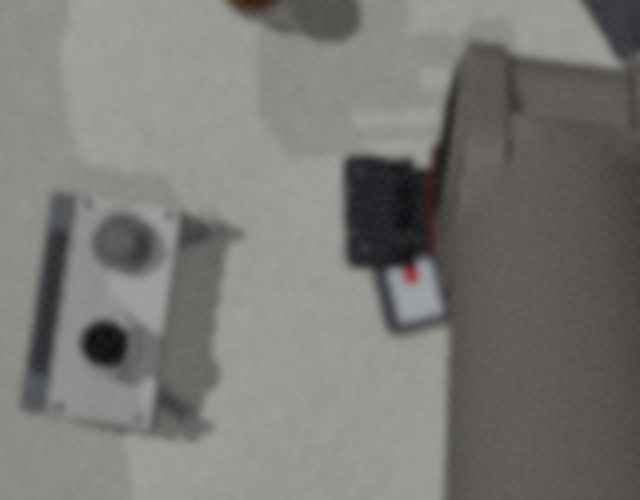

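The crop shows the arm over the carrier. Its front-left corner is at about (398,332), so it is following the fingers. I'll finish the sideways arc and then retreat to see it.

{"fn": "arm_command", "kwargs": {
  "commands": [
    {"dx": -0.12, "dy": -0.03, "dz": 0, "ax": 0, "ay": 0, "az": -0.26, "claw": -1},
    {"dx": -0.12, "dy": -0.03, "dz": 0, "ax": 0, "ay": 0, "az": -0.26, "claw": -1},
    {"dx": -0.12, "dy": -0.025, "dz": 0, "ax": 0, "ay": 0, "az": -0.26, "claw": -1},
    {"dx": -0.12, "dy": -0.025, "dz": 0, "ax": 0, "ay": 0, "az": -0.26, "claw": -1},
    {"dx": -0.12, "dy": -0.02, "dz": 0, "ax": 0, "ay": 0, "az": -0.26, "claw": -1},
    {"dx": -0.12, "dy": -0.02, "dz": 0, "ax": 0, "ay": 0, "az": -0.26, "claw": -1},
    {"dx": -0.1, "dy": -0.015, "dz": 0, "ax": 0, "ay": 0, "az": -0.26, "claw": -1},
    {"dx": 0, "dy": 0, "dz": 0, "ax": 0, "ay": 0, "az": 0, "claw": -1},
    {"dx": 0, "dy": 0, "dz": 0, "ax": 0, "ay": 0, "az": 0, "claw": -1}
  ]
}}

```text
t: 6.9
eef_pos: [584.4, -161.3, 4.0]
tcp_rot: [0.998, -0.067, 0.0, 0.0]
force: [-0.2, 1.2, -0.6]
opening: 87.5
grasp_force: 0.0
```

Run:
```python
from h import *
s=sense();q=s["tcp_rot"];print(s["eef_pos"],np.degrees(2*np.arctan2(q[1],q[0])),s["force"])
```

```text
[ 584.40240157 -161.30847956    4.03154073] -7.680112041903113 [-0.22479972  1.22213546 -0.6499045 ]
```

{"fn": "arm_command", "kwargs": {
  "commands": [
    {"dx": 0.3, "dy": -0.04, "dz": 0, "ax": 0, "ay": 0, "az": 0, "claw": -1},
    {"dx": 0.4, "dy": -0.05, "dz": 0, "ax": 0, "ay": 0, "az": 0, "claw": -1},
    {"dx": 0, "dy": 0, "dz": 0.8, "ax": 0, "ay": 0, "az": 0, "claw": -1},
    {"dx": 0, "dy": 0, "dz": 0.9, "ax": 0, "ay": 0, "az": 0.5, "claw": -1},
    {"dx": 0, "dy": -0.1, "dz": 0.9, "ax": 0, "ay": 0, "az": 1, "claw": -0.14},
    {"dx": -0.1, "dy": -0.3, "dz": 0, "ax": 0, "ay": 0, "az": 1, "claw": -0.14},
    {"dx": -0.2, "dy": -0.3, "dz": 0, "ax": 0, "ay": 0, "az": 1, "claw": -0.14},
    {"dx": -0.2, "dy": -0.3, "dz": 0, "ax": 0, "ay": 0, "az": 1, "claw": -0.14},
    {"dx": -0.2, "dy": -0.3, "dz": 0, "ax": 0, "ay": 0, "az": 1, "claw": -0.14},
    {"dx": -0.2, "dy": -0.3, "dz": 0, "ax": 0, "ay": 0, "az": 1, "claw": -0.14}
  ]
}}

```text
t: 7.73
eef_pos: [576.5, -229.3, 108.1]
tcp_rot: [0.976, 0.217, 0.0, 0.0]
force: [-0.6, 0.2, -0.4]
opening: 52.0
grasp_force: 0.0
```

{"fn": "arm_command", "kwargs": {
  "commands": [
    {"dx": -0.2, "dy": -0.25, "dz": 0, "ax": 0, "ay": 0, "az": 1, "claw": -0.14},
    {"dx": -0.2, "dy": -0.25, "dz": 0, "ax": 0, "ay": 0, "az": 1, "claw": -0.14},
    {"dx": -0.2, "dy": -0.25, "dz": 0, "ax": 0, "ay": 0, "az": 1, "claw": -0.14},
    {"dx": -0.2, "dy": -0.25, "dz": 0, "ax": 0, "ay": 0, "az": 1, "claw": -0.14},
    {"dx": -0.2, "dy": -0.25, "dz": 0, "ax": 0, "ay": 0, "az": 1, "claw": -0.14},
    {"dx": -0.2, "dy": -0.25, "dz": 0, "ax": 0, "ay": 0, "az": 1, "claw": -0.14},
    {"dx": -0.2, "dy": -0.25, "dz": 0, "ax": 0, "ay": 0, "az": 1, "claw": -0.14},
    {"dx": -0.2, "dy": -0.25, "dz": 0, "ax": 0, "ay": 0, "az": 1, "claw": -0.14},
    {"dx": -0.2, "dy": -0.25, "dz": 0, "ax": 0, "ay": 0, "az": 1, "claw": -0.14},
    {"dx": 0, "dy": 0, "dz": 0, "ax": 0, "ay": 0, "az": 1, "claw": -0.14}
  ]
}}

```text
t: 8.57
eef_pos: [502.6, -321.9, 107.9]
tcp_rot: [0.794, 0.608, -0.001, 0.0]
force: [0.8, -0.8, -0.7]
opening: 50.2
grasp_force: 0.0
```

Run:
```python
from fit import *
p,d=get_image("top");cv2.imwrite("pics/t2.png",cv2.resize(p[145:245,180:340],None,fx=5,fy=5,interpolation=cv2.INTER_CUBIC))
s=sense();q=s["tcp_rot"];print(s["eef_pos"],np.degrees(2*np.arctan2(q[1],q[0])),s["force"])
P=np.array([world("top",u,v,d[v,u]) for v in range(150,260) for u in range(180,335)])
def sel(lo,hi,x0,x1,y0,y1): 
    m=(P[:,2]>lo)&(P[:,2]<hi)&(P[:,0]>x0)&(P[:,0]<x1)&(P[:,1]>y0)&(P[:,1]<y1);return P[m]
c=sel(7,40,440,640,-245,-50);print("car",len(c),cv2.minAreaRect(c[:,:2].astype(np.float32)))
l=sel(19,30,440,640,-245,-50);print("lip",len(l),l.mean(0),cv2.minAreaRect(l[:,:2].astype(np.float32)))
```

```text
[ 503.44350911 -320.72661712  107.93738646] 75.20661813007003 [-0.38195667  1.09009489 -0.60042339]
car 1438 ((602.4425048828125, -149.57391357421875), (89.05027770996094, 129.60353088378906), 13.5961275100708)
lip 92 [ 613.3034064  -207.21274412   22.67363421] ((613.41943359375, -207.3577880859375), (53.397003173828125, 11.916625022888184), 13.235739707946777)
```

View pics/t2.png

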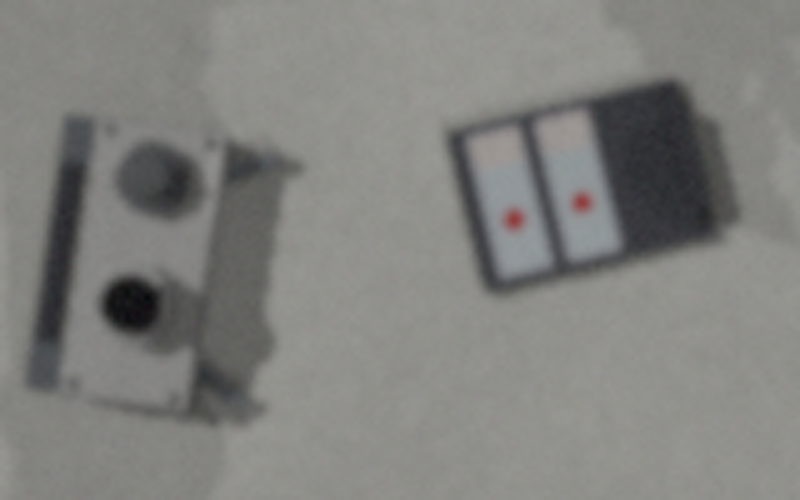

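The carrier has not moved: its corners are still at (448,133), (492,293), (722,242), (685,82). The fingertips must have missed it, so I'll check where the gripper really is against the reported TCP, using the depth clouds.

Run:
```python
from fit import *
s=sense();print(s["eef_pos"],s["tcp_rot"],s["joint_positions"])
T_=np.array(s["eef_pos"])
ims={}
for n in("top","side"):
    p,d=get_image(n);ims[n]=p
    v,u=np.nonzero(d>0);c=camera_info(n);K=np.array(c["camera_matrix"]);R=np.array(c["R"]);t=np.array(c["t"])
    P=((np.linalg.inv(K)@np.stack([u,v,np.ones_like(u)])*d[v,u]).T-t)@R
    m=(P[:,2]>40)&(P[:,2]<700)&(P[:,1]<-100)&(P[:,0]>150)
    Q=P[m]
    for lo in range(40,700,40):
        z=Q[(Q[:,2]>lo)&(Q[:,2]<lo+40)]
        if len(z)>5: print(n,lo,len(z),np.percentile(z[:,:2],[2,98],axis=0).round().tolist())
    print("tcp px",n,pix(n,T_))
out=np.hstack([ims["top"][60:360,150:512],ims["side"][40:340,150:512]]);cv2.imwrite("pics/both.png",out)
```

```text
[ 503.44350911 -320.72661712  107.93738646] [ 7.92254329e-01  6.10190863e-01 -4.00121900e-04  1.71148204e-04] [ 0.67036605  0.46564526 -0.27136543  1.81693556  0.15792148  0.8800307
  0.06738256]
top 120 22 [[474.0, -334.0], [537.0, -301.0]]
top 160 7 [[528.0, -323.0], [534.0, -315.0]]
top 200 524 [[439.0, -340.0], [585.0, -269.0]]
top 240 1315 [[417.0, -366.0], [589.0, -271.0]]
top 280 231 [[465.0, -310.0], [536.0, -280.0]]
top 320 271 [[470.0, -302.0], [537.0, -280.0]]
top 360 305 [[481.0, -298.0], [544.0, -282.0]]
top 400 58 [[484.0, -287.0], [545.0, -267.0]]
top 440 708 [[458.0, -357.0], [557.0, -258.0]]
top 480 2758 [[451.0, -365.0], [551.0, -256.0]]
top 520 3788 [[412.0, -352.0], [510.0, -244.0]]
top 560 3924 [[363.0, -317.0], [457.0, -227.0]]
top 600 4461 [[355.0, -303.0], [412.0, -224.0]]
top 640 357 [[361.0, -282.0], [370.0, -242.0]]
tcp px top [370.18039213 218.89003134]
side 40 3200 [[863.0, -2510.0], [1849.0, -125.0]]
side 80 2996 [[872.0, -2506.0], [1849.0, -121.0]]
side 120 2722 [[473.0, -2501.0], [1849.0, -121.0]]
side 160 2293 [[469.0, -1250.0], [1848.0, -117.0]]
side 200 2467 [[420.0, -931.0], [1848.0, -117.0]]
side 240 2178 [[418.0, -624.0], [1847.0, -114.0]]
side 280 1019 [[460.0, -350.0], [1846.0, -108.0]]
side 320 564 [[465.0, -329.0], [530.0, -279.0]]
side 360 670 [[466.0, -326.0], [539.0, -279.0]]
side 400 746 [[461.0, -342.0], [539.0, -267.0]]
side 440 1097 [[425.0, -335.0], [552.0, -257.0]]
side 480 326 [[405.0, -328.0], [509.0, -255.0]]
tcp px side [351.87432083 153.14313588]
```

View pics/both.png

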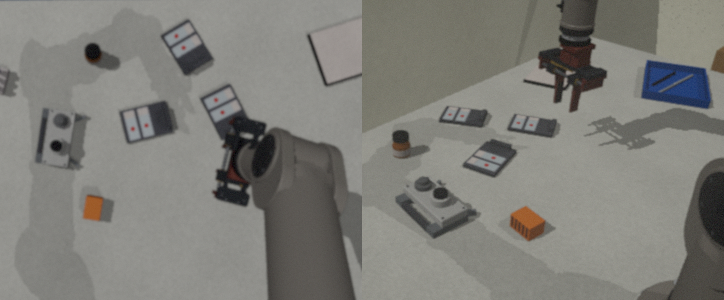

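The left half is the top view and the right half the side view: gripper over (572,110), fingertips pointing down, carrier untouched at (488,157). I'll measure the true tip height.

Run:
```python
from fit import *
for n in("side",):
    p,d=get_image(n)
    v,u=np.nonzero(d>0);c=camera_info(n);K=np.array(c["camera_matrix"]);R=np.array(c["R"]);t=np.array(c["t"])
    P=((np.linalg.inv(K)@np.stack([u,v,np.ones_like(u)])*d[v,u]).T-t)@R
    m=(P[:,2]>30)&(P[:,0]>400)&(P[:,0]<620)&(P[:,1]<-240)&(P[:,1]>-400)
    Q=P[m];uv=np.stack([u,v],1)[m]
    o=np.argsort(Q[:,2])
    for lo in range(90,240,10):
        k=(Q[:,2]>lo)&(Q[:,2]<=lo+10); z=Q[k]
        if len(z): print(lo,len(z),z[:,:2].min(0).round(),z[:,:2].max(0).round(),uv[k].min(0),uv[k].max(0))
g=p[125:170,330:385];cv2.imwrite("pics/tips.png",cv2.resize(p[85:165,315:405],None,fx=7,fy=7,interpolation=cv2.INTER_CUBIC))
```

```text
120 8 [ 475. -327.] [ 537. -299.] [341 142] [360 152]
130 57 [ 468. -332.] [ 539. -297.] [341 138] [365 151]
140 63 [ 467. -335.] [ 539. -297.] [341 135] [365 148]
150 63 [ 466. -332.] [ 541. -297.] [341 131] [366 145]
160 60 [ 467. -337.] [ 540. -298.] [342 127] [367 141]
170 65 [ 466. -338.] [ 542. -295.] [342 123] [368 138]
180 72 [ 465. -335.] [ 543. -296.] [342 120] [368 134]
190 61 [ 465. -335.] [ 546. -297.] [342 116] [367 130]
200 45 [ 422. -340.] [ 589. -268.] [326 107] [386 132]
210 198 [ 417. -340.] [ 591. -264.] [326 104] [390 131]
220 291 [ 418. -365.] [ 589. -266.] [326  97] [390 128]
230 247 [ 412. -367.] [ 597. -263.] [325  96] [393 123]
```

View pics/tips.png

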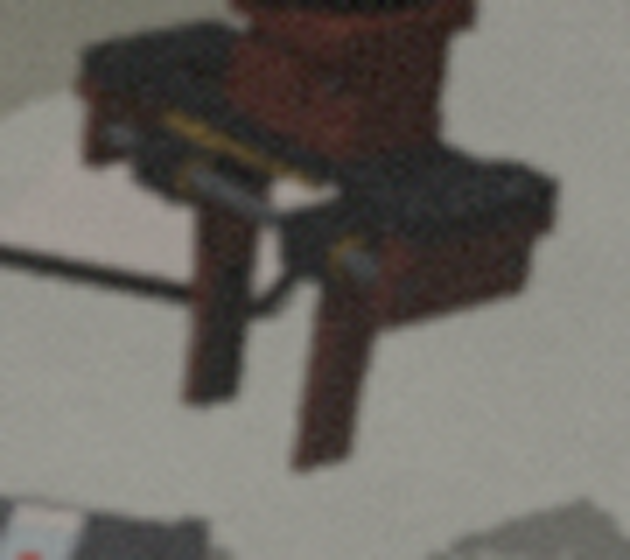

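The true tips are at z ≈ 127 while the state reports 108, so the real tips sit about 19 mm higher than reported. The fingers passed over the plate. I'll redo the side push with reported z near -13.

{"fn": "arm_command", "kwargs": {
  "commands": [
    {"dx": 0.35, "dy": 0.36, "dz": 0, "ax": 0, "ay": 0, "az": -0.96, "claw": -1},
    {"dx": 0.35, "dy": 0.36, "dz": 0, "ax": 0, "ay": 0, "az": -0.96, "claw": -1},
    {"dx": 0.35, "dy": 0.36, "dz": 0, "ax": 0, "ay": 0, "az": -0.96, "claw": -1},
    {"dx": 0.35, "dy": 0.36, "dz": 0, "ax": 0, "ay": 0, "az": -0.96, "claw": -1},
    {"dx": 0.35, "dy": 0.36, "dz": 0, "ax": 0, "ay": 0, "az": -0.96, "claw": -1},
    {"dx": 0.35, "dy": 0.36, "dz": 0, "ax": 0, "ay": 0, "az": -0.96, "claw": -1},
    {"dx": 0.35, "dy": 0.36, "dz": 0, "ax": 0, "ay": 0, "az": -0.96, "claw": -1}
  ]
}}

```text
t: 9.35
eef_pos: [603.7, -216.3, 108.0]
tcp_rot: [0.937, 0.35, 0.0, -0.0]
force: [0.0, -0.0, -0.4]
opening: 87.6
grasp_force: 0.0
```

{"fn": "arm_command", "kwargs": {
  "commands": [
    {"dx": 0.35, "dy": 0.36, "dz": 0, "ax": 0, "ay": 0, "az": -0.96, "claw": -1},
    {"dx": 0.35, "dy": 0.36, "dz": 0, "ax": 0, "ay": 0, "az": -0.96, "claw": -1},
    {"dx": 0.35, "dy": 0.36, "dz": 0, "ax": 0, "ay": 0, "az": -0.96, "claw": -1},
    {"dx": 0.35, "dy": 0.36, "dz": 0, "ax": 0, "ay": 0, "az": -0.96, "claw": -1},
    {"dx": 0.35, "dy": 0.36, "dz": 0, "ax": 0, "ay": 0, "az": -0.96, "claw": -1},
    {"dx": 0.35, "dy": 0.36, "dz": 0, "ax": 0, "ay": 0, "az": -0.96, "claw": -1},
    {"dx": 0, "dy": 0, "dz": 0, "ax": 0, "ay": 0, "az": 0, "claw": -1},
    {"dx": 0, "dy": 0, "dz": 0, "ax": 0, "ay": 0, "az": 0, "claw": -1}
  ]
}}

```text
t: 10.02
eef_pos: [687.2, -129.1, 107.7]
tcp_rot: [0.994, 0.11, 0.0, -0.0]
force: [-0.1, -0.4, 0.5]
opening: 87.8
grasp_force: 0.0
```

```bash
cat > st.py <<'E'
from h import *
s=sense();q=s["tcp_rot"];print(s["t"],np.round(s["eef_pos"],1),"yaw",np.degrees(2*np.arctan2(q[1],q[0])).round(2),np.round(s["force"],1))
E
python3 st.py
```

```text
10.0167 [ 687.2 -129.1  107.7] yaw 12.62 [-0.1 -0.4  0.5]
```

{"fn": "arm_command", "kwargs": {
  "commands": [
    {"dx": 0, "dy": -0.1, "dz": -0.6, "ax": 0, "ay": 0, "az": 0, "claw": -1},
    {"dx": 0, "dy": 0, "dz": -0.8, "ax": 0, "ay": 0, "az": 0, "claw": -1},
    {"dx": 0, "dy": 0, "dz": -0.8, "ax": 0, "ay": 0, "az": 0, "claw": -1},
    {"dx": 0, "dy": 0, "dz": -0.5, "ax": 0, "ay": 0, "az": 0, "claw": -1},
    {"dx": 0, "dy": 0, "dz": -0.1, "ax": 0, "ay": 0, "az": 0, "claw": -1},
    {"dx": 0, "dy": 0, "dz": -0.1, "ax": 0, "ay": 0, "az": 0, "claw": -1},
    {"dx": 0, "dy": 0, "dz": -0.1, "ax": 0, "ay": 0, "az": 0, "claw": -1},
    {"dx": 0, "dy": 0, "dz": 0, "ax": 0, "ay": 0, "az": 0, "claw": -1},
    {"dx": 0, "dy": 0, "dz": 0, "ax": 0, "ay": 0, "az": 0, "claw": -1}
  ]
}}

```text
t: 10.77
eef_pos: [687.5, -136.0, -10.6]
tcp_rot: [0.994, 0.108, 0.001, 0.0]
force: [-0.3, 0.1, 0.1]
opening: 87.6
grasp_force: 0.0
```

```bash
python3 st.py
python3 - <<'E'
from fit import *
p,d=get_image("side")
v,u=np.nonzero(d>0);c=camera_info("side");K=np.array(c["camera_matrix"]);R=np.array(c["R"]);t=np.array(c["t"])
P=((np.linalg.inv(K)@np.stack([u,v,np.ones_like(u)])*d[v,u]).T-t)@R
for lo in range(3,110,8):
    k=(P[:,2]>lo)&(P[:,2]<=lo+8)&(P[:,0]>655)&(P[:,0]<715)&(P[:,1]<-40)&(P[:,1]>-220); z=P[k]
    if len(z): print(lo,len(z),z[:,:2].min(0).round(),z[:,:2].max(0).round())
E
```

```text
10.7667 [ 687.5 -136.   -10.6] yaw 12.41 [-0.3  0.1  0.1]
3 16 [ 656. -203.] [707. -84.]
11 36 [ 665. -183.] [708. -81.]
19 43 [ 664. -188.] [706. -79.]
27 47 [ 664. -192.] [707. -80.]
35 42 [ 663. -190.] [706. -81.]
43 46 [ 662. -188.] [706. -79.]
51 45 [ 664. -188.] [707. -76.]
59 45 [ 663. -191.] [704. -77.]
67 36 [ 664. -193.] [710. -74.]
75 18 [ 683. -192.] [ 707. -177.]
83 14 [ 659. -214.] [705. -55.]
91 73 [ 655. -218.] [700. -49.]
99 107 [ 655. -218.] [701. -48.]
107 120 [ 655. -215.] [712. -43.]
```

{"fn": "arm_command", "kwargs": {
  "commands": [
    {"dx": 0, "dy": 0, "dz": -0.1, "ax": 0, "ay": 0, "az": 0, "claw": -1},
    {"dx": -0.12, "dy": -0.015, "dz": 0, "ax": 0, "ay": 0, "az": 0, "claw": -1},
    {"dx": -0.12, "dy": -0.015, "dz": 0, "ax": 0, "ay": 0, "az": 0, "claw": -1},
    {"dx": -0.12, "dy": -0.015, "dz": 0, "ax": 0, "ay": 0, "az": 0, "claw": -1},
    {"dx": -0.12, "dy": -0.015, "dz": 0, "ax": 0, "ay": 0, "az": 0, "claw": -1},
    {"dx": -0.12, "dy": -0.015, "dz": 0, "ax": 0, "ay": 0, "az": 0, "claw": -1},
    {"dx": -0.12, "dy": -0.015, "dz": 0, "ax": 0, "ay": 0, "az": 0, "claw": -1},
    {"dx": -0.06, "dy": -0.015, "dz": 0, "ax": 0, "ay": 0, "az": 0, "claw": -1},
    {"dx": 0, "dy": 0, "dz": 0, "ax": 0, "ay": 0, "az": 0, "claw": -1}
  ]
}}

```text
t: 11.57
eef_pos: [654.8, -140.0, -15.9]
tcp_rot: [0.994, 0.108, -0.0, -0.0]
force: [-0.4, -0.8, 0.3]
opening: 87.7
grasp_force: 0.0
```

```bash
python3 st.py
```

```text
11.5667 [ 654.8 -140.   -15.9] yaw 12.41 [-0.4 -0.8  0.3]
```

{"fn": "arm_command", "kwargs": {
  "commands": [
    {"dx": -0.117, "dy": -0.05, "dz": 0, "ax": 0, "ay": 0, "az": -0.27, "claw": -1},
    {"dx": -0.117, "dy": -0.05, "dz": 0, "ax": 0, "ay": 0, "az": -0.27, "claw": -1},
    {"dx": -0.117, "dy": -0.05, "dz": 0, "ax": 0, "ay": 0, "az": -0.27, "claw": -1},
    {"dx": -0.118, "dy": -0.042, "dz": 0, "ax": 0, "ay": 0, "az": -0.27, "claw": -1},
    {"dx": -0.118, "dy": -0.042, "dz": 0, "ax": 0, "ay": 0, "az": -0.27, "claw": -1}
  ]
}}

```text
t: 11.98
eef_pos: [631.7, -149.6, -15.8]
tcp_rot: [0.999, 0.048, 0.0, 0.0]
force: [2.8, -0.0, 0.2]
opening: 87.5
grasp_force: 1.0
```

```bash
cat > car.py <<'E'
from fit import *
import sys
y0,y1=float(sys.argv[1]),float(sys.argv[2])
# red dots and plate via side camera cloud
p,d=get_image("side")
v,u=np.nonzero(d>0);c=camera_info("side");K=np.array(c["camera_matrix"]);R=np.array(c["R"]);t=np.array(c["t"])
P=((np.linalg.inv(K)@np.stack([u,v,np.ones_like(u)])*d[v,u]).T-t)@R
k=(P[:,2]>6)&(P[:,2]<17)&(P[:,0]>480)&(P[:,0]<660)&(P[:,1]>y0)&(P[:,1]<y1)
print(k.sum(),cv2.minAreaRect(P[k][:,:2].astype(np.float32)))
b,g,r=cv2.split(p.astype(int));m=((r-np.maximum(g,b))>60)[v,u]&k
for w in (P[m]): pass
if m.sum(): 
    n,lab,st_,ce=cv2.connectedComponentsWithStats(np.uint8((r-np.maximum(g,b))>60))
    for a,cc in zip(st_[1:],ce[1:]):
        w=onz("side",*cc,12)
        if a[4]>2: print("red",a[4],w.round(1))
E
python3 st.py; python3 car.py -230 -50
```

```text
11.9833 [ 631.7 -149.6  -15.8] yaw 5.52 [ 2.8 -0.   0.2]
1093 ((583.9168090820312, -149.04757690429688), (112.80081939697266, 133.8597412109375), 6.279155731201172)
red 3 [ 559.2 -112.5   12. ]
red 346 [385.7 -24.5  12. ]
```

{"fn": "arm_command", "kwargs": {
  "commands": [
    {"dx": -0.12, "dy": -0.04, "dz": 0, "ax": 0, "ay": 0, "az": -0.27, "claw": -1},
    {"dx": -0.12, "dy": -0.036, "dz": 0, "ax": 0, "ay": 0, "az": -0.27, "claw": -1},
    {"dx": -0.12, "dy": -0.034, "dz": 0, "ax": 0, "ay": 0, "az": -0.27, "claw": -1},
    {"dx": -0.12, "dy": -0.03, "dz": 0, "ax": 0, "ay": 0, "az": -0.27, "claw": -1},
    {"dx": -0.12, "dy": -0.03, "dz": 0, "ax": 0, "ay": 0, "az": -0.27, "claw": -1},
    {"dx": -0.12, "dy": -0.026, "dz": 0, "ax": 0, "ay": 0, "az": -0.27, "claw": -1},
    {"dx": -0.12, "dy": -0.024, "dz": 0, "ax": 0, "ay": 0, "az": -0.27, "claw": -1},
    {"dx": -0.12, "dy": -0.022, "dz": 0, "ax": 0, "ay": 0, "az": -0.27, "claw": -1},
    {"dx": -0.12, "dy": -0.02, "dz": 0, "ax": 0, "ay": 0, "az": -0.27, "claw": -1},
    {"dx": 0, "dy": 0, "dz": 0, "ax": 0, "ay": 0, "az": 0, "claw": -1}
  ]
}}

```text
t: 12.87
eef_pos: [587.3, -160.1, -16.1]
tcp_rot: [0.998, -0.058, -0.001, 0.0]
force: [0.1, -1.4, 1.0]
opening: 87.8
grasp_force: 0.4
```

```bash
python3 st.py
```

```text
12.8667 [ 587.3 -160.1  -16.1] yaw -6.63 [ 0.1 -1.4  1. ]
```

{"fn": "arm_command", "kwargs": {
  "commands": [
    {"dx": -0.06, "dy": -0.01, "dz": 0, "ax": 0, "ay": 0, "az": -0.14, "claw": -1},
    {"dx": -0.06, "dy": -0.01, "dz": 0, "ax": 0, "ay": 0, "az": -0.14, "claw": -1},
    {"dx": 0, "dy": 0, "dz": 0, "ax": 0, "ay": 0, "az": 0, "claw": -1},
    {"dx": 0.2, "dy": -0.02, "dz": 0, "ax": 0, "ay": 0, "az": 0, "claw": -1},
    {"dx": 0.5, "dy": -0.06, "dz": 0, "ax": 0, "ay": 0, "az": 0, "claw": -1},
    {"dx": 0, "dy": 0, "dz": 0.9, "ax": 0, "ay": 0, "az": 0, "claw": -1},
    {"dx": 0, "dy": 0, "dz": 0.9, "ax": 0, "ay": 0, "az": 0, "claw": -1},
    {"dx": 0, "dy": -0.2, "dz": 0.9, "ax": 0, "ay": 0, "az": 0.9, "claw": -0.14},
    {"dx": -0.1, "dy": -0.4, "dz": 0, "ax": 0, "ay": 0, "az": 1, "claw": -0.14},
    {"dx": -0.2, "dy": -0.4, "dz": 0, "ax": 0, "ay": 0, "az": 1, "claw": -0.14}
  ]
}}

```text
t: 13.7
eef_pos: [602.4, -203.5, 94.5]
tcp_rot: [0.998, 0.061, 0.002, 0.0]
force: [0.8, 0.1, -0.2]
opening: 70.7
grasp_force: 0.0
```

{"fn": "arm_command", "kwargs": {
  "commands": [
    {"dx": -0.2, "dy": -0.25, "dz": 0, "ax": 0, "ay": 0, "az": 1, "claw": -0.14},
    {"dx": -0.2, "dy": -0.25, "dz": 0, "ax": 0, "ay": 0, "az": 1, "claw": -0.14},
    {"dx": -0.2, "dy": -0.25, "dz": 0, "ax": 0, "ay": 0, "az": 1, "claw": -0.14},
    {"dx": -0.2, "dy": -0.25, "dz": 0, "ax": 0, "ay": 0, "az": 1, "claw": -0.14},
    {"dx": -0.2, "dy": -0.25, "dz": 0, "ax": 0, "ay": 0, "az": 1, "claw": -0.14},
    {"dx": -0.2, "dy": -0.25, "dz": 0, "ax": 0, "ay": 0, "az": 1, "claw": -0.14},
    {"dx": -0.2, "dy": -0.25, "dz": 0, "ax": 0, "ay": 0, "az": 1, "claw": -0.14},
    {"dx": -0.2, "dy": -0.25, "dz": 0, "ax": 0, "ay": 0, "az": 1, "claw": -0.14},
    {"dx": -0.2, "dy": -0.25, "dz": 0, "ax": 0, "ay": 0, "az": 1, "claw": -0.14},
    {"dx": -0.2, "dy": 0, "dz": 0, "ax": 0, "ay": 0, "az": 1, "claw": -0.14}
  ]
}}

```text
t: 14.53
eef_pos: [518.6, -296.2, 91.5]
tcp_rot: [0.88, 0.475, -0.001, -0.0]
force: [0.6, 0.4, -0.0]
opening: 50.1
grasp_force: 0.0
```

```bash
python3 st.py
cat > topcar.py <<'E'
from fit import *
p,d=get_image("top");cv2.imwrite("pics/t3.png",cv2.resize(p[145:245,180:340],None,fx=5,fy=5,interpolation=cv2.INTER_CUBIC))
P=np.array([world("top",u,v,d[v,u]) for v in range(150,260) for u in range(180,335)])
def sel(lo,hi,x0,x1,y0,y1): 
    m=(P[:,2]>lo)&(P[:,2]<hi)&(P[:,0]>x0)&(P[:,0]<x1)&(P[:,1]>y0)&(P[:,1]<y1);return P[m]
c=sel(7,40,440,640,-245,-30);print("car",len(c),cv2.minAreaRect(c[:,:2].astype(np.float32)))
l=sel(19,30,440,640,-245,-30);print("lip",len(l),l.mean(0),cv2.minAreaRect(l[:,:2].astype(np.float32)))
E
python3 topcar.py
```

```text
14.5333 [ 518.6 -296.2   91.5] yaw 56.72 [ 0.6  0.4 -0. ]
car 1575 ((527.1780395507812, -150.20944213867188), (130.04833984375, 89.8922348022461), 81.87687683105469)
lip 100 [ 518.67177505 -208.16814553   22.29549879] ((518.7482299804688, -208.51004028320312), (12.082746505737305, 57.77143859863281), 81.54167175292969)
```

View pics/t3.png

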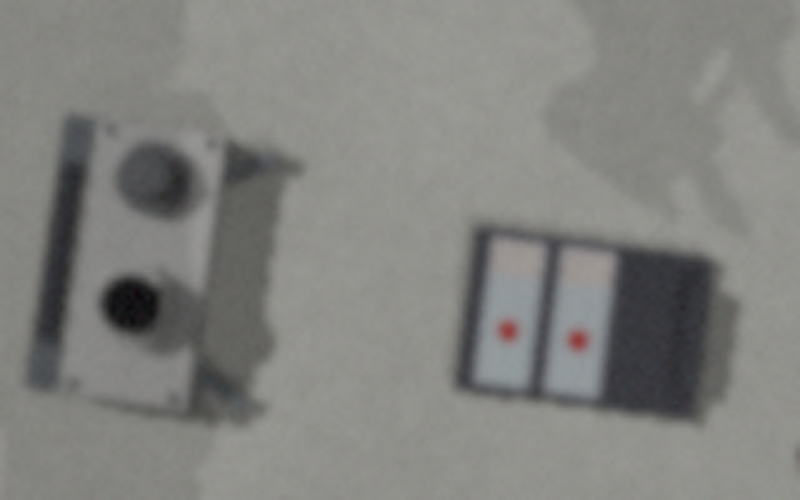

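The top view shows the carrier aligned with the passage: corners (478,228), (457,388), (705,418), (715,262), relative heading about 0°, y offset about 0. Next is the straight push from behind.

{"fn": "arm_command", "kwargs": {
  "commands": [
    {"dx": 0, "dy": 0.1, "dz": 0, "ax": 0, "ay": 0, "az": 0.85, "claw": -0.14},
    {"dx": 0, "dy": 0.1, "dz": 0, "ax": 0, "ay": 0, "az": 0.85, "claw": -0.14},
    {"dx": 0, "dy": 0.1, "dz": 0, "ax": 0, "ay": 0, "az": 0.85, "claw": -0.14},
    {"dx": 0, "dy": 0.1, "dz": 0, "ax": 0, "ay": 0, "az": 0.85, "claw": -0.14},
    {"dx": 0, "dy": 0.1, "dz": -0.3, "ax": 0, "ay": 0, "az": 0.85, "claw": -0.14},
    {"dx": 0, "dy": 0.1, "dz": -0.6, "ax": 0, "ay": 0, "az": 0.8, "claw": -0.14},
    {"dx": 0, "dy": 0, "dz": -0.7, "ax": 0, "ay": 0, "az": 0, "claw": -0.14},
    {"dx": 0, "dy": 0, "dz": -0.5, "ax": 0, "ay": 0, "az": 0, "claw": -0.14},
    {"dx": 0, "dy": 0, "dz": 0, "ax": 0, "ay": 0, "az": 0, "claw": -0.14},
    {"dx": 0, "dy": 0, "dz": 0, "ax": 0, "ay": 0, "az": 0, "claw": -0.14}
  ]
}}

```text
t: 15.42
eef_pos: [519.2, -269.0, 7.1]
tcp_rot: [0.756, 0.655, -0.001, -0.001]
force: [0.2, 0.6, -0.2]
opening: 50.5
grasp_force: 0.0
```

```bash
python3 st.py
```

```text
15.4167 [ 519.2 -269.     7.1] yaw 81.83 [ 0.2  0.6 -0.2]
```

{"fn": "arm_command", "kwargs": {
  "commands": [
    {"dx": -0.06, "dy": 0.2, "dz": -0.3, "ax": 0, "ay": 0, "az": 0, "claw": -0.14},
    {"dx": -0.06, "dy": 0.2, "dz": -0.2, "ax": 0, "ay": 0, "az": 0, "claw": -0.14},
    {"dx": 0, "dy": 0, "dz": -0.08, "ax": 0, "ay": 0, "az": 0, "claw": -0.14},
    {"dx": 0, "dy": 0, "dz": 0, "ax": 0, "ay": 0, "az": 0, "claw": -0.14},
    {"dx": 0, "dy": 0, "dz": 0, "ax": 0, "ay": 0, "az": 0, "claw": -0.14}
  ]
}}

```text
t: 15.83
eef_pos: [515.5, -254.0, -14.6]
tcp_rot: [0.755, 0.655, 0.0, 0.0]
force: [-0.5, 0.6, -0.4]
opening: 49.9
grasp_force: 0.0
```

```bash
python3 st.py
```

```text
15.8333 [ 515.5 -254.   -14.6] yaw 81.88 [-0.5  0.6 -0.4]
```

{"fn": "arm_command", "kwargs": {
  "commands": [
    {"dx": 0.02, "dy": 0.15, "dz": -0.02, "ax": 0, "ay": 0, "az": 0, "claw": -0.14},
    {"dx": 0.02, "dy": 0.15, "dz": 0, "ax": 0, "ay": 0, "az": 0, "claw": -0.14},
    {"dx": 0.02, "dy": 0.15, "dz": 0, "ax": 0, "ay": 0, "az": 0, "claw": -0.14},
    {"dx": 0.02, "dy": 0.15, "dz": 0, "ax": 0, "ay": 0, "az": 0, "claw": -0.14},
    {"dx": 0.02, "dy": 0.1, "dz": 0, "ax": 0, "ay": 0, "az": 0, "claw": -0.14},
    {"dx": 0.02, "dy": 0.12, "dz": 0, "ax": 0, "ay": 0, "az": 0, "claw": -0.14},
    {"dx": 0.02, "dy": 0.15, "dz": 0, "ax": 0, "ay": 0, "az": 0, "claw": -0.14},
    {"dx": 0.02, "dy": 0.15, "dz": 0, "ax": 0, "ay": 0, "az": 0, "claw": -0.14},
    {"dx": 0.02, "dy": 0.15, "dz": 0, "ax": 0, "ay": 0, "az": 0, "claw": -0.14},
    {"dx": 0.02, "dy": 0.15, "dz": 0, "ax": 0, "ay": 0, "az": 0, "claw": -0.14}
  ]
}}

```text
t: 16.67
eef_pos: [523.3, -196.8, -15.8]
tcp_rot: [0.756, 0.655, 0.0, 0.0]
force: [-0.8, -3.4, 2.5]
opening: 50.2
grasp_force: 1.8
```

{"fn": "arm_command", "kwargs": {
  "commands": [
    {"dx": 0.02, "dy": 0.15, "dz": 0, "ax": 0, "ay": 0, "az": 0, "claw": -0.14},
    {"dx": 0.02, "dy": 0.15, "dz": 0, "ax": 0, "ay": 0, "az": 0, "claw": -0.14},
    {"dx": 0.02, "dy": 0.15, "dz": 0, "ax": 0, "ay": 0, "az": 0, "claw": -0.14},
    {"dx": 0.02, "dy": 0.15, "dz": 0, "ax": 0, "ay": 0, "az": 0, "claw": -0.14},
    {"dx": 0.02, "dy": 0.15, "dz": 0, "ax": 0, "ay": 0, "az": 0, "claw": -0.14},
    {"dx": 0.02, "dy": 0.15, "dz": 0, "ax": 0, "ay": 0, "az": 0, "claw": -0.14},
    {"dx": 0.02, "dy": 0.15, "dz": 0, "ax": 0, "ay": 0, "az": 0, "claw": -0.14}
  ]
}}

```text
t: 17.25
eef_pos: [528.6, -154.3, -16.0]
tcp_rot: [0.755, 0.655, -0.0, -0.0]
force: [0.2, -3.9, 3.4]
opening: 50.0
grasp_force: 2.1
```

```bash
python3 st.py
python3 - <<'E'
from fit import *
p,d=get_image("top")
P=np.array([world("top",u,v,d[v,u]) for v in range(160,230) for u in range(180,335)])
c=P[(P[:,2]>7)&(P[:,2]<17)&(P[:,0]>440)&(P[:,0]<620)&(P[:,1]>-245)&(P[:,1]<10)]
print(len(c),cv2.minAreaRect(c[:,:2].astype(np.float32)))
E
```

```text
17.25 [ 528.6 -154.3  -16. ] yaw 81.87 [ 0.2 -3.9  3.4]
1367 ((538.1204833984375, -71.30708312988281), (116.70795440673828, 89.88716125488281), 81.96453094482422)
```

{"fn": "arm_command", "kwargs": {
  "commands": [
    {"dx": 0.021, "dy": 0.15, "dz": 0, "ax": 0, "ay": 0, "az": 0, "claw": -0.14},
    {"dx": 0.021, "dy": 0.15, "dz": 0, "ax": 0, "ay": 0, "az": 0, "claw": -0.14},
    {"dx": 0.021, "dy": 0.15, "dz": 0, "ax": 0, "ay": 0, "az": 0, "claw": -0.14},
    {"dx": 0.021, "dy": 0.15, "dz": 0, "ax": 0, "ay": 0, "az": 0, "claw": -0.14},
    {"dx": 0.021, "dy": 0.15, "dz": 0, "ax": 0, "ay": 0, "az": 0, "claw": -0.14},
    {"dx": 0.021, "dy": 0.15, "dz": 0, "ax": 0, "ay": 0, "az": 0, "claw": -0.14},
    {"dx": 0.021, "dy": 0.15, "dz": 0, "ax": 0, "ay": 0, "az": 0, "claw": -0.14},
    {"dx": 0.021, "dy": 0.15, "dz": 0, "ax": 0, "ay": 0, "az": 0, "claw": -0.14},
    {"dx": 0.021, "dy": 0.15, "dz": 0, "ax": 0, "ay": 0, "az": 0, "claw": -0.14},
    {"dx": 0.021, "dy": 0.15, "dz": 0, "ax": 0, "ay": 0, "az": 0, "claw": -0.14}
  ]
}}

```text
t: 18.13
eef_pos: [537.0, -94.2, -16.1]
tcp_rot: [0.755, 0.655, -0.0, -0.0]
force: [-0.1, -3.3, 1.6]
opening: 49.9
grasp_force: 1.5
```

```bash
python3 st.py
python3 - <<'E'
from fit import *
p,d=get_image("top")
P=np.array([world("top",u,v,d[v,u]) for v in range(160,230) for u in range(180,335)])
c=P[(P[:,2]>7)&(P[:,2]<17)&(P[:,0]>490)&(P[:,0]<600)&(P[:,1]>-245)&(P[:,1]<12)]
print(len(c),cv2.minAreaRect(c[:,:2].astype(np.float32)))
E
```

```text
18.1333 [537.  -94.2 -16.1] yaw 81.88 [-0.1 -3.3  1.6]
631 ((545.8515625, -16.353456497192383), (97.92609405517578, 56.65517044067383), 0.04215242713689804)
```

{"fn": "arm_command", "kwargs": {
  "commands": [
    {"dx": 0.021, "dy": 0.15, "dz": 0, "ax": 0, "ay": 0, "az": 0, "claw": -0.14},
    {"dx": 0.021, "dy": 0.15, "dz": 0, "ax": 0, "ay": 0, "az": 0, "claw": -0.14},
    {"dx": 0.021, "dy": 0.15, "dz": 0, "ax": 0, "ay": 0, "az": 0, "claw": -0.14},
    {"dx": 0.021, "dy": 0.15, "dz": 0, "ax": 0, "ay": 0, "az": 0, "claw": -0.14},
    {"dx": 0.021, "dy": 0.15, "dz": 0, "ax": 0, "ay": 0, "az": 0, "claw": -0.14}
  ]
}}

```text
t: 18.6
eef_pos: [541.2, -64.1, -16.1]
tcp_rot: [0.755, 0.655, -0.0, -0.0]
force: [-0.1, -1.5, -0.1]
opening: 50.2
grasp_force: 1.0
```

{"fn": "arm_command", "kwargs": {
  "commands": [
    {"dx": 0.021, "dy": 0.15, "dz": 0, "ax": 0, "ay": 0, "az": 0, "claw": -0.14},
    {"dx": 0.021, "dy": 0.15, "dz": 0, "ax": 0, "ay": 0, "az": 0, "claw": -0.14},
    {"dx": 0.021, "dy": 0.15, "dz": 0, "ax": 0, "ay": 0, "az": 0, "claw": -0.14},
    {"dx": 0.02, "dy": 0.15, "dz": 0, "ax": 0, "ay": 0, "az": 0, "claw": -0.14},
    {"dx": 0.02, "dy": 0.1, "dz": 0, "ax": 0, "ay": 0, "az": 0, "claw": -0.14},
    {"dx": 0.02, "dy": 0.1, "dz": 0, "ax": 0, "ay": 0, "az": 0, "claw": -0.14}
  ]
}}

```text
t: 19.1
eef_pos: [546.1, -32.2, -16.1]
tcp_rot: [0.755, 0.655, -0.0, -0.0]
force: [0.8, -1.3, -0.7]
opening: 50.1
grasp_force: 0.8
```

{"fn": "arm_command", "kwargs": {
  "commands": [
    {"dx": 0.01, "dy": 0.07, "dz": 0, "ax": 0, "ay": 0, "az": 0, "claw": -0.14},
    {"dx": 0.01, "dy": 0.07, "dz": 0, "ax": 0, "ay": 0, "az": 0, "claw": -0.14},
    {"dx": 0.01, "dy": 0.07, "dz": 0, "ax": 0, "ay": 0, "az": 0, "claw": -0.14}
  ]
}}

```text
t: 19.35
eef_pos: [547.3, -24.4, -16.1]
tcp_rot: [0.756, 0.655, -0.0, -0.0]
force: [-0.4, -1.8, -2.0]
opening: 50.1
grasp_force: 0.6
```

{"fn": "arm_command", "kwargs": {
  "commands": [
    {"dx": 0.01, "dy": 0.07, "dz": 0, "ax": 0, "ay": 0, "az": 0, "claw": -0.14},
    {"dx": 0.01, "dy": 0.07, "dz": 0, "ax": 0, "ay": 0, "az": 0, "claw": -0.14},
    {"dx": 0.01, "dy": 0.07, "dz": 0, "ax": 0, "ay": 0, "az": 0, "claw": -0.14}
  ]
}}

```text
t: 19.6
eef_pos: [548.6, -15.9, -16.0]
tcp_rot: [0.755, 0.655, -0.0, -0.0]
force: [-0.4, -1.1, -0.5]
opening: 50.0
grasp_force: 0.6
```

{"fn": "arm_command", "kwargs": {
  "commands": [
    {"dx": 0.005, "dy": 0.05, "dz": 0, "ax": 0, "ay": 0, "az": 0, "claw": -0.14},
    {"dx": 0.005, "dy": 0.04, "dz": 0, "ax": 0, "ay": 0, "az": 0, "claw": -0.14}
  ]
}}

```text
t: 19.77
eef_pos: [549.0, -12.2, -16.0]
tcp_rot: [0.755, 0.655, 0.0, -0.0]
force: [-1.1, -1.8, -0.5]
opening: 49.7
grasp_force: 0.7
```

{"fn": "arm_command", "kwargs": {
  "commands": [
    {"dx": 0.005, "dy": 0.04, "dz": 0, "ax": 0, "ay": 0, "az": 0, "claw": -0.14},
    {"dx": 0.005, "dy": 0.04, "dz": 0, "ax": 0, "ay": 0, "az": 0, "claw": -0.14}
  ]
}}

```text
t: 19.93
eef_pos: [548.9, -11.4, -16.0]
tcp_rot: [0.756, 0.655, -0.001, 0.001]
force: [-2.6, -9.6, 3.6]
opening: 50.4
grasp_force: 4.7
```

{"fn": "arm_command", "kwargs": {
  "commands": [
    {"dx": 0.005, "dy": 0.03, "dz": 0, "ax": 0, "ay": 0, "az": 0, "claw": -0.14},
    {"dx": 0, "dy": 0, "dz": 0, "ax": 0, "ay": 0, "az": 0, "claw": -0.14}
  ]
}}

```text
t: 20.1
eef_pos: [548.8, -11.4, -16.0]
tcp_rot: [0.756, 0.654, -0.002, 0.001]
force: [-1.8, -8.5, 2.7]
opening: 49.6
grasp_force: 4.2
```

{"fn": "arm_command", "kwargs": {
  "commands": [
    {"dx": -0.02, "dy": -0.15, "dz": 0, "ax": 0, "ay": 0, "az": 0, "claw": -0.14},
    {"dx": -0.06, "dy": -0.4, "dz": 0, "ax": 0, "ay": 0, "az": 0, "claw": -0.14},
    {"dx": -0.06, "dy": -0.5, "dz": 0, "ax": 0, "ay": 0, "az": 0, "claw": -0.14},
    {"dx": 0, "dy": -0.3, "dz": 0.5, "ax": 0, "ay": 0, "az": 0, "claw": 1},
    {"dx": 0, "dy": -0.3, "dz": 0.8, "ax": 0, "ay": 0, "az": 0, "claw": 1},
    {"dx": 0, "dy": -0.3, "dz": 0.9, "ax": 0, "ay": 0, "az": 0, "claw": 1},
    {"dx": 0, "dy": -0.3, "dz": 0.9, "ax": 0, "ay": 0, "az": 0, "claw": 1},
    {"dx": 0, "dy": -0.3, "dz": 0, "ax": 0, "ay": 0, "az": 0, "claw": 1},
    {"dx": 0, "dy": -0.3, "dz": 0, "ax": 0, "ay": 0, "az": 0, "claw": 1},
    {"dx": 0, "dy": 0, "dz": 0, "ax": 0, "ay": 0, "az": 0, "claw": 1}
  ]
}}

```text
t: 20.93
eef_pos: [543.6, -125.0, 107.7]
tcp_rot: [0.757, 0.654, -0.0, 0.0]
force: [0.2, -1.1, -1.8]
opening: 6.8
grasp_force: 0.0
```

```bash
python3 st.py
python3 - <<'E'
from fit import *
p,d=get_image("top")
cv2.imwrite("pics/t4.png",cv2.resize(p[145:245,160:320],None,fx=5,fy=5,interpolation=cv2.INTER_CUBIC))
P=np.array([world("top",u,v,d[v,u]) for v in range(150,245) for u in range(160,320)])
def S(lo,hi,x0,x1,y0,y1): return P[(P[:,2]>lo)&(P[:,2]<hi)&(P[:,0]>x0)&(P[:,0]<x1)&(P[:,1]>y0)&(P[:,1]<y1)]
l=S(18,30,480,600,-60,20);print("lip",len(l),l.mean(0),cv2.minAreaRect(l[:,:2].astype(np.float32)))
b=S(54,80,580,660,20,160);print("btn",b.mean(0),np.median(b[:,2]))
g=S(42,50,580,640,40,120);print("ring",len(g),np.median(g[:,2]))
E
```

```text
20.9333 [ 543.6 -125.   107.7] yaw 81.68 [ 0.2 -1.1 -1.8]
lip 99 [549.55158313   6.67262468  22.49012913] ((549.172607421875, 6.759700775146484), (11.86174488067627, 59.53135681152344), 81.7008056640625)
btn [604.60161328  78.2063262   57.10168992] 57.02635981766025
ring 102 47.141248664171755
```

View pics/t4.png

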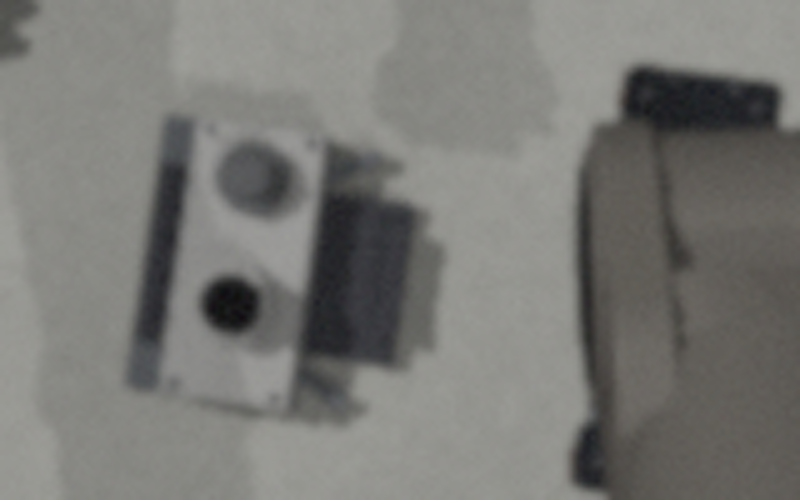

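The carrier is under the bridge, with its rear edge and lip at (410,285), square to the beam. The lip is at reader x ≈ -78 against -79 expected, and y ≈ 0. I'll press the button now.

{"fn": "arm_command", "kwargs": {
  "commands": [
    {"dx": 0.2, "dy": 0.63, "dz": 0, "ax": 0, "ay": 0, "az": 0, "claw": 1},
    {"dx": 0.2, "dy": 0.63, "dz": 0, "ax": 0, "ay": 0, "az": 0, "claw": 1},
    {"dx": 0.19, "dy": 0.63, "dz": 0, "ax": 0, "ay": 0, "az": 0, "claw": 1},
    {"dx": 0.19, "dy": 0.63, "dz": 0, "ax": 0, "ay": 0, "az": 0, "claw": 1},
    {"dx": 0.19, "dy": 0.63, "dz": 0, "ax": 0, "ay": 0, "az": 0, "claw": 1},
    {"dx": 0.19, "dy": 0.63, "dz": 0, "ax": 0, "ay": 0, "az": 0, "claw": 1},
    {"dx": 0.19, "dy": 0.63, "dz": 0, "ax": 0, "ay": 0, "az": 0, "claw": 1},
    {"dx": 0.19, "dy": 0.63, "dz": 0, "ax": 0, "ay": 0, "az": 0, "claw": 1},
    {"dx": 0, "dy": 0, "dz": 0, "ax": 0, "ay": 0, "az": 0, "claw": 1},
    {"dx": 0, "dy": 0, "dz": 0, "ax": 0, "ay": 0, "az": 0, "claw": 1}
  ]
}}

```text
t: 21.82
eef_pos: [604.2, 82.9, 106.1]
tcp_rot: [0.754, 0.657, -0.001, -0.001]
force: [-0.0, -1.6, -0.7]
opening: 0.3
grasp_force: 0.0
```

```bash
python3 st.py
```

```text
21.8167 [604.2  82.9 106.1] yaw 82.16 [-0.  -1.6 -0.7]
```

{"fn": "arm_command", "kwargs": {
  "commands": [
    {"dx": 0, "dy": 0, "dz": -0.5, "ax": 0, "ay": 0, "az": 0, "claw": 1},
    {"dx": 0, "dy": 0, "dz": -0.5, "ax": 0, "ay": 0, "az": 0, "claw": 1},
    {"dx": 0, "dy": 0, "dz": -0.4, "ax": 0, "ay": 0, "az": 0, "claw": 1},
    {"dx": 0, "dy": 0, "dz": 0, "ax": 0, "ay": 0, "az": 0, "claw": 1},
    {"dx": 0, "dy": 0, "dz": 0, "ax": 0, "ay": 0, "az": 0, "claw": 1}
  ]
}}

```text
t: 22.23
eef_pos: [604.0, 78.5, 50.6]
tcp_rot: [0.756, 0.655, -0.002, -0.001]
force: [-0.5, 0.4, 0.3]
opening: 0.7
grasp_force: 0.0
```

```bash
python3 st.py;  python3 - <<'E'
from fit import *
p,d=get_image("side")
v,u=np.nonzero(d>0);c=camera_info("side");K=np.array(c["camera_matrix"]);R=np.array(c["R"]);t=np.array(c["t"])
P=((np.linalg.inv(K)@np.stack([u,v,np.ones_like(u)])*d[v,u]).T-t)@R
for lo in range(40,170,6):
    k=(P[:,2]>lo)&(P[:,2]<=lo+6)&(P[:,0]>565)&(P[:,0]<645)&(P[:,1]<120)&(P[:,1]>40); z=P[k]
    if len(z): print(lo,len(z),z[:,:2].min(0).round(),z[:,:2].max(0).round())
E
```

```text
22.2333 [604.   78.5  50.6] yaw 81.83 [-0.5  0.4  0.3]
40 68 [585.  59.] [623.  99.]
46 60 [583.  62.] [620.  98.]
52 61 [592.  66.] [616.  90.]
58 3 [595.  82.] [608.  87.]
70 18 [594.  70.] [613.  91.]
76 25 [593.  70.] [610.  92.]
82 31 [593.  69.] [613.  92.]
88 29 [592.  71.] [615.  92.]
94 32 [592.  69.] [614.  92.]
100 28 [592.  73.] [615.  93.]
106 30 [591.  77.] [612.  92.]
112 23 [591.  75.] [617.  92.]
118 29 [590.  76.] [615.  93.]
124 25 [589.  79.] [615.  92.]
130 20 [589.  83.] [609.  92.]
136 10 [589.  77.] [600.  93.]
142 1 [595.  91.] [595.  91.]
148 2 [577.  88.] [579.  88.]
154 31 [577.  92.] [636. 116.]
160 47 [567.  92.] [645. 116.]
166 74 [565.  92.] [645. 116.]
```

{"fn": "arm_command", "kwargs": {
  "commands": [
    {"dx": 0.03, "dy": -0.06, "dz": -0.15, "ax": 0, "ay": 0, "az": 0, "claw": 1},
    {"dx": 0, "dy": 0, "dz": -0.1, "ax": 0, "ay": 0, "az": 0, "claw": 1},
    {"dx": 0, "dy": 0, "dz": -0.08, "ax": 0, "ay": 0, "az": 0, "claw": 1},
    {"dx": 0, "dy": 0, "dz": -0.06, "ax": 0, "ay": 0, "az": 0, "claw": 1},
    {"dx": 0, "dy": 0, "dz": 0, "ax": 0, "ay": 0, "az": 0, "claw": 1}
  ]
}}

```text
t: 22.7
eef_pos: [606.5, 77.0, 36.0]
tcp_rot: [0.755, 0.655, -0.0, -0.0]
force: [-0.4, -0.7, 0.1]
opening: 0.6
grasp_force: 0.0
```

```bash
python3 st.py
```

```text
22.7 [606.5  77.   36. ] yaw 81.87 [-0.4 -0.7  0.1]
```

{"fn": "arm_command", "kwargs": {
  "commands": [
    {"dx": 0, "dy": 0, "dz": -0.05, "ax": 0, "ay": 0, "az": 0, "claw": 1},
    {"dx": 0, "dy": 0, "dz": -0.05, "ax": 0, "ay": 0, "az": 0, "claw": 1},
    {"dx": 0, "dy": 0, "dz": 0, "ax": 0, "ay": 0, "az": 0, "claw": 1}
  ]
}}

```text
t: 22.95
eef_pos: [606.9, 77.2, 32.4]
tcp_rot: [0.755, 0.655, 0.0, 0.0]
force: [-1.0, -1.0, 3.1]
opening: 0.3
grasp_force: 1.3
```

{"fn": "arm_command", "kwargs": {
  "commands": [
    {"dx": 0, "dy": 0, "dz": -0.04, "ax": 0, "ay": 0, "az": 0, "claw": 1},
    {"dx": 0, "dy": 0, "dz": 0, "ax": 0, "ay": 0, "az": 0, "claw": 1}
  ]
}}

```text
t: 23.12
eef_pos: [606.9, 77.2, 30.8]
tcp_rot: [0.755, 0.655, 0.0, 0.0]
force: [-0.9, -0.7, 2.6]
opening: 0.6
grasp_force: 1.6
```

{"fn": "arm_command", "kwargs": {
  "commands": [
    {"dx": 0, "dy": 0, "dz": -0.04, "ax": 0, "ay": 0, "az": 0, "claw": 1},
    {"dx": 0, "dy": 0, "dz": 0, "ax": 0, "ay": 0, "az": 0, "claw": 1}
  ]
}}

```text
t: 23.28
eef_pos: [606.9, 77.1, 29.7]
tcp_rot: [0.755, 0.655, 0.0, 0.0]
force: [-2.2, -0.5, 5.7]
opening: 0.7
grasp_force: 3.1
```

{"fn": "arm_command", "kwargs": {
  "commands": [
    {"dx": 0, "dy": 0, "dz": -0.03, "ax": 0, "ay": 0, "az": 0, "claw": 1},
    {"dx": 0, "dy": 0, "dz": 0, "ax": 0, "ay": 0, "az": 0, "claw": 1}
  ]
}}

```text
t: 23.45
eef_pos: [607.0, 77.2, 29.5]
tcp_rot: [0.755, 0.655, 0.0, 0.0]
force: [-5.5, -0.7, 14.7]
opening: 0.4
grasp_force: 7.3
```

Hard stop reached (14.7 N, no further travel), so the button is fully down. I'll lift, retreat and check.

{"fn": "arm_command", "kwargs": {
  "commands": [
    {"dx": 0, "dy": 0, "dz": 0.2, "ax": 0, "ay": 0, "az": 0, "claw": 1},
    {"dx": 0, "dy": 0, "dz": 0.6, "ax": 0, "ay": 0, "az": 0, "claw": 1},
    {"dx": 0, "dy": 0, "dz": 0.8, "ax": 0, "ay": 0, "az": 0, "claw": 1},
    {"dx": 0, "dy": 0, "dz": 0.8, "ax": 0, "ay": 0, "az": 0, "claw": 1},
    {"dx": 0, "dy": -0.8, "dz": 0, "ax": 0, "ay": 0, "az": 0, "claw": 1},
    {"dx": 0, "dy": -0.8, "dz": 0, "ax": 0, "ay": 0, "az": 0, "claw": 1},
    {"dx": 0, "dy": -0.8, "dz": 0, "ax": 0, "ay": 0, "az": 0, "claw": 1},
    {"dx": 0, "dy": -0.8, "dz": 0, "ax": 0, "ay": 0, "az": 0, "claw": 1},
    {"dx": 0, "dy": -0.8, "dz": 0, "ax": 0, "ay": 0, "az": 0, "claw": 1},
    {"dx": 0, "dy": -0.6, "dz": 0, "ax": 0, "ay": 0, "az": 0, "claw": 1}
  ]
}}

```text
t: 24.28
eef_pos: [606.2, -110.4, 123.7]
tcp_rot: [0.756, 0.654, -0.0, 0.0]
force: [0.7, -0.3, -0.6]
opening: 0.6
grasp_force: 0.0
```

{"fn": "arm_command", "kwargs": {
  "commands": [
    {"dx": 0, "dy": 0, "dz": 0, "ax": 0, "ay": 0, "az": 0, "claw": 1},
    {"dx": 0, "dy": 0, "dz": 0, "ax": 0, "ay": 0, "az": 0, "claw": 1},
    {"dx": 0, "dy": 0, "dz": 0, "ax": 0, "ay": 0, "az": 0, "claw": 1},
    {"dx": 0, "dy": 0, "dz": 0, "ax": 0, "ay": 0, "az": 0, "claw": 1}
  ]
}}

```text
t: 24.62
eef_pos: [606.8, -104.8, 123.9]
tcp_rot: [0.755, 0.656, 0.0, -0.0]
force: [0.6, 0.0, -0.5]
opening: 0.6
grasp_force: 0.0
```

```bash
python3 st.py
python3 - <<'E'
from fit import *
p,d=get_image("top")
P=np.array([world("top",u,v,d[v,u]) for v in range(150,245) for u in range(160,320)])
def S(lo,hi,x0,x1,y0,y1): return P[(P[:,2]>lo)&(P[:,2]<hi)&(P[:,0]>x0)&(P[:,0]<x1)&(P[:,1]>y0)&(P[:,1]<y1)]
l=S(18,30,480,600,-60,20);print("lip",len(l),l.mean(0),cv2.minAreaRect(l[:,:2].astype(np.float32)))
b=S(54,80,580,660,20,160);print("btn",b.mean(0),np.median(b[:,2]))
q=S(33,80,450,680,20,160);print("beam",cv2.minAreaRect(q[:,:2].astype(np.float32)))
E
```

```text
24.6167 [ 606.8 -104.8  123.9] yaw 82.02 [ 0.6  0.  -0.5]
lip 100 [549.60903954   6.54111179  22.76228016] ((549.1537475585938, 6.671959400177002), (11.853903770446777, 59.40550231933594), 81.36946868896484)
btn [604.38164819  78.16228423  57.19578646] 57.03005698354468
beam ((560.41162109375, 84.82307434082031), (69.7028579711914, 149.396240234375), 81.83574676513672)
```

The carrier is unmoved, the button is back up and the arm is clear.

```bash
python3 -c "
from plant import order
print(order.sign_off())"
```

```text
the job is handed in; nothing more can be done
None
```

I pushed the carrier home against the stop, pressed the start button fully down and saw it come back up, then handed the job in; sign-off gave no verdict, and I did not re-measure the jar, slide rack or vial block at the end.

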